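# Close down the soldering bench

## Task

Close down the soldering bench: nest the parts cups in size order, upright and fully down, each inside the next larger one and all in the wide black tub, and hang every loose hand tool that has an eye by that eye on the rack's pegs, left hanging freely. Only when everything is put away, switch the bench off by throwing the red isolator lever fully over, away from you. Leave the circuit board, solder spool, flux bottle and screwdriver where they are.

Things in the scene. Friction and masses are not known exactly. Their poses are not given: they have to be found in the camera images.
- tub: Wide black plastic tub, open top, 92 mm across the rim, 80 mm across the foot, 48 mm high, wall 3 mm, floor 4 mm, 0.4 kg; stays standing on the bench. Origin: centre of the underside, z up.
- cup_large: Large blue parts cup, empty, 68 mm across the rim (top 22 mm straight-sided), tapering to 58 mm at the foot, 68 mm high, wall 2.5 mm, floor 4 mm. Origin: centre of the underside, z up. May be absent.
- cup_medium: Medium white parts cup, empty, 54 mm across the rim (top 22 mm straight), 46 mm at the foot, 84 mm high, wall 2.5 mm, floor 4 mm. Origin: centre of the underside, z up. May be absent.
- cup_small: Small orange parts cup, empty, 40 mm across the rim (top 22 mm straight), 32 mm at the foot, 100 mm high, wall 2.5 mm, floor 4 mm. Origin: centre of the underside, z up. May be absent.
- brush: Yellow cleaning brush with short black bristles (28 mm wide head). May be absent. Lies flat on the bench. 159 mm long: straight handle 92 x 16 x 10 mm thick along x with its middle at the origin (underside, mid-handle, about the centre of mass), round eye at the +x end (ring 34 mm outside, 22 mm hole, 6 mm thick, centre 62 mm from the origin), working end at -x to about -80 mm.
- pry_tool: Blue plastic pry tool with a flat tip. May be absent. Lies flat on the bench. 159 mm long: straight handle 92 x 16 x 10 mm thick along x with its middle at the origin (underside, mid-handle, about the centre of mass), round eye at the +x end (ring 34 mm outside, 22 mm hole, 6 mm thick, centre 62 mm from the origin), working end at -x to about -80 mm.
- scraper: Red-handled scraper with a steel blade 28 mm wide. May be absent. Lies flat on the bench. 159 mm long: straight handle 92 x 16 x 10 mm thick along x with its middle at the origin (underside, mid-handle, about the centre of mass), round eye at the +x end (ring 34 mm outside, 22 mm hole, 6 mm thick, centre 62 mm from the origin), working end at -x to about -80 mm.
- spanner: Bare steel open-jaw spanner. May be absent. Lies flat on the bench. 159 mm long: straight handle 92 x 16 x 10 mm thick along x with its middle at the origin (underside, mid-handle, about the centre of mass), round eye at the +x end (ring 34 mm outside, 22 mm hole, 6 mm thick, centre 62 mm from the origin), working end at -x to about -80 mm.
- brush_eye (a point): Centre of the brush's eye.
- pry_tool_eye (a point): Centre of the pry tool's eye.
- scraper_eye (a point): Centre of the scraper's eye.
- spanner_eye (a point): Centre of the spanner's eye.
- rack: Tool rack: a level aluminium rail 330 mm long (along its y) at 200 mm height on two dark blue posts, with four bare steel pegs 80 mm apart (8 mm thick, 50 mm long, red ends), which slope up at 45 degrees towards the rack's -x, the robot's side. Origin: on the bench below the rail's front face, x away from the robot, z up. Each peg takes a tool's eye.
- peg0_mid (a point): Peg 0 (0 is the leftmost, at the rack's +y end): the middle of its axis, 25 mm from the rail and 25 mm from its free upper end.
- peg1_mid (a point): Peg 1 (0 is the leftmost, at the rack's +y end): the middle of its axis, 25 mm from the rail and 25 mm from its free upper end.
- peg2_mid (a point): Peg 2 (0 is the leftmost, at the rack's +y end): the middle of its axis, 25 mm from the rail and 25 mm from its free upper end.
- peg3_mid (a point): Peg 3 (0 is the leftmost, at the rack's +y end): the middle of its axis, 25 mm from the rail and 25 mm from its free upper end.
- isolator (a joint): Angle of the bench isolator's lever (red ball 26 mm across on a steel stem 80 mm long, on a grey block 70 x 50 x 25 mm): about 0 to 0.15 at the start (on, leaning to the robot), 1.0 is fully over to off, leaning away from the robot. Hinge axis along the block's y, 22 mm above the bench at the block's centre; it stays where it is left.
- isolator_tip (a point): Centre of the lever's red ball.
- isolator_base: The lever's grey block, fixed to the bench. Origin: centre of its underside; the lever swings from its -x to its +x side.
- board_holder: Green circuit board in a low clamp, 90 x 80 mm, 35 mm high; not to be disturbed. Origin: centre of the underside.
- solder_spool: Spool of solder, 57 mm across, 34 mm high, standing on its end; not to be disturbed. Origin: centre of the underside.
- flux_bottle: Small clear bottle with red cap, 34 mm across, 70 mm high; not to be disturbed. Origin: centre of the underside.
- screwdriver: Red screwdriver, 160 mm, lying at the left of the bench, no eye; not to be disturbed. Origin: underside, middle.
Mind the look-alikes: they are no part of the job. Several things have the shape of the cup_large; the one meant has the colours described above.

How it is judged:
On the way, in this order (a step that is already met when the one before it is completed fails the run):
1. all cups nested in the tub and all tools hung on pegs, with the lever still on (angle between tub's own z axis and vertical below 0.15 rad and height (world z) of tub below 0.012 m and horizontal distance between each of cup_large, cup_medium, cup_small and tub below 0.03 m and z of cup_large in the frame of tub below 0.012 m and angle between each of cup_large, cup_medium, cup_small's own z axis and vertical below 0.2 rad and linear speed of each of cup_large, cup_medium, cup_small below 0.03 m/s and z of cup_medium in the frame of tub below 0.016 m and z of cup_small in the frame of tub below 0.02 m and (distance between brush_eye and peg0_mid below 0.035 m or distance between brush_eye and peg1_mid below 0.035 m or distance between brush_eye and peg2_mid below 0.035 m or distance between brush_eye and peg3_mid below 0.035 m) and angle between each of brush, pry_tool, scraper, spanner's own x axis and vertical below 0.6 rad and height (world z) of each of brush, pry_tool, scraper, spanner above 0.1 m and (distance between pry_tool_eye and peg0_mid below 0.035 m or distance between pry_tool_eye and peg1_mid below 0.035 m or distance between pry_tool_eye and peg2_mid below 0.035 m or distance between pry_tool_eye and peg3_mid below 0.035 m) and (distance between scraper_eye and peg0_mid below 0.035 m or distance between scraper_eye and peg1_mid below 0.035 m or distance between scraper_eye and peg2_mid below 0.035 m or distance between scraper_eye and peg3_mid below 0.035 m) and (distance between spanner_eye and peg0_mid below 0.035 m or distance between spanner_eye and peg1_mid below 0.035 m or distance between spanner_eye and peg2_mid below 0.035 m or distance between spanner_eye and peg3_mid below 0.035 m) and value of joint isolator below 0.5 rad), for 0.2 s.
2. the isolator lever is thrown fully over (value of joint isolator above 0.9 rad), for 0.2 s.
At the end, for the whole second after the job is handed in: Tub upright on the bench; each cup present upright (0.2 rad), within 30 mm of the tub's axis and fully down (8 mm) in the next larger; each tool present at rest, eye within 35 mm of a peg's middle, eye end up within 0.6 rad of vertical; lever past 0.9 rad (angle between tub's own z axis and vertical below 0.15 rad and height (world z) of tub below 0.012 m and horizontal distance between each of cup_large, cup_medium, cup_small and tub below 0.03 m and z of cup_large in the frame of tub below 0.012 m and angle between each of cup_large, cup_medium, cup_small's own z axis and vertical below 0.2 rad and linear speed of each of cup_large, cup_medium, cup_small below 0.03 m/s and z of cup_medium in the frame of tub below 0.016 m and z of cup_small in the frame of tub below 0.02 m and (distance between brush_eye and peg0_mid below 0.035 m or distance between brush_eye and peg1_mid below 0.035 m or distance between brush_eye and peg2_mid below 0.035 m or distance between brush_eye and peg3_mid below 0.035 m) and angle between each of brush, pry_tool, scraper, spanner's own x axis and vertical below 0.6 rad and height (world z) of each of brush, pry_tool, scraper, spanner above 0.1 m and (distance between pry_tool_eye and peg0_mid below 0.035 m or distance between pry_tool_eye and peg1_mid below 0.035 m or distance between pry_tool_eye and peg2_mid below 0.035 m or distance between pry_tool_eye and peg3_mid below 0.035 m) and (distance between scraper_eye and peg0_mid below 0.035 m or distance between scraper_eye and peg1_mid below 0.035 m or distance between scraper_eye and peg2_mid below 0.035 m or distance between scraper_eye and peg3_mid below 0.035 m) and (distance between spanner_eye and peg0_mid below 0.035 m or distance between spanner_eye and peg1_mid below 0.035 m or distance between spanner_eye and peg2_mid below 0.035 m or distance between spanner_eye and peg3_mid below 0.035 m) and linear speed of each of brush, pry_tool, scraper, spanner below 0.05 m/s and value of joint isolator above 0.9 rad); the robot touches nothing.
It fails at once if the circuit board, spool, flux bottle or screwdriver is moved more than 4 cm (distance of any of board_holder, solder_spool, flux_bottle, screwdriver from where it was at the start of the episode above 0.04 m).
Of cup_large, cup_medium, cup_small only 2 to 3 are there at a start; the rules pass over those that are not, and their reading is None.
Of brush, pry_tool, scraper, spanner only 3 to 4 are there at a start; the rules pass over those that are not, and their reading is None.
At some moment in a run one of tub, brush, pry_tool, scraper, spanner may be knocked a few centimetres aside while the robot is not near it.
It also fails if it takes over 210 s, if anything falls off the work surface, if the arm or the gripper's body presses on something with over 40 N, if the wrist force passes 120 N, or if a joint passes its speed limit or range.

## Robot

A 6-joint arm with a two-finger parallel gripper is mounted at the origin on the work surface. World frame = base frame: x ahead of the robot, y to its left, z up, the work surface at z = 0. Lengths are in m, angles in rad, forces in N, time in s.
With the tool pointing down it reaches from about 0.325 to 0.9 m from the base axis. Payload 6.1 kg.
Tool frame: the origin (TCP) lies where the fingers leave the gripper's body, on its centre line; the fingertips stand 70 mm ahead of it and the grasp point (between the pads) lies 51 mm ahead of it; z points along the fingers, y is the line along which they close (so a half turn about z gives the same grasp; the last joint's range is limited). The gripper opens to 87 mm and grips with 3 to 60 N. Pads are 19 mm wide; open, the fingers measure 117 mm over their backs; the gripper's body (75 mm by 190 mm) begins 51 mm behind the grasp point.
Start: joints at [1.02, 0.22, 1.526, -0, 1.395, -0.126], TCP at [0.258, 0.569, 0.292] pointing down, gripper open.
Joint ranges: [-2.98, 2.98], [-0.91, 2.08], [0.09, 2.57], [-1.24, 4.39], [0.2, 2.65], [-2.68, 2.68]. Speed limits (rad/s): [2.57, 2.57, 3.01, 3.14, 3.14, 3.14].

## Interface

Orientations are given as a rotation vector (axis times angle).
In Python, from bench import telemetry, optics, sign_off gives the robot as it stands.
- The arm moves only by the tool apply_moves, never from a script. Its argument "deltas" is a list of rows, each a list of 7 numbers: the shift along the tool's x, y, z in units of 30 mm (1.0 is 30 mm), then the turn, a rotation vector about the tool's x, y, z in units of 5 degrees (1.0 is 5 degrees), then the finger opening in mm, from 0 to 87. In form: [[x, y, z, ax, ay, az, fingers], ...]. A call has 1 to 5 rows; each row shifts and turns the commanded pose from where the row before left it, along the tool's axes as they then stand; what a row does not reach is not made up. A row lasts 1/12 s, in which the tool goes at most 41.7 mm and 7.16 degrees, less where a joint would pass 70% of its speed; a pose out of reach is approached as far as the arm can. A call is refused whole if a number of a shift passes 1 or a number of a turn 1, either way. A call with a gripper value outside its range is refused whole. The fingers move at their own pace and stop on an object; "grip_force" is the grip in N (left out, the last holds). Time passes only in rows, so rows that do not move let the fingers close. It gives the time, the measured TCP pose, the force, the opening and the grip force at its end, in the units of the state.
- telemetry.observe(): the state, without advancing time (a new reading comes with each control period).
- optics.capture(name): name is "scene" or "top" or "wrist"; returns a dict with "img" (420x560x3 uint8, red, green, blue), "intrinsics" (3x3 intrinsics, pixels), "view" (4x4, takes a point from world to camera coordinates); the wrist camera has in their place "tool_from_camera" (4x4, takes a point from camera to tool coordinates, whose origin is the TCP and whose axes are the flange's). Camera axes: x right, y up, looking along -z (the intrinsics and any distortion apply to the point x, -y, -z); pixel columns grow to the right and rows downward; lengths in m; the calibration is good to about 2 mm. A picture is of the moment at which its call begins: read the wrist's pose just before it. There is no depth.
- sign_off(): hands the job in; it is judged then, once.
Trained networks look in the newest picture that a camera, given by its name, has taken for a name from the list of things; names that differ only in an ending like _2 or _b are one class to them, and where a whole thing is asked for, a point or a joint stands for the part that bears it (a point fixed in the world has none). Each returns a list of dicts, best first, with "conf" (0 to 1); they miss things now and then, are a little off and sometimes report something else, mostly with a low value. They report only what shows in the picture. A call takes as long as a camera call. They do not tell look-alikes from the thing itself.
- optics.boxes_of(camera, query): "point" ([column, row] in pixels, amid what is visible of it).
The state is a dict: "clock": time; "joint_pos": joint angles; "qd": joint speeds; "effort": joint torques, N m; "tcp_pos": TCP position; "ee_rot": TCP orientation; "ft_force": force on the tool from outside, world axes, zero at the start; "moment": the same for the moment, N m; "grip_width": finger opening in m; "gripper_force": force on a finger pad.
Only numpy, scipy, OpenCV 4.12 (cv2) and the standard library are available. Lean on these libraries where they do the work, as an engineer would, in place of code of your own. Each camera call takes 0.05 s, during which the arm holds its last target. There are 200 camera calls.

## Working session

There is one attempt and no reset: what is moved stays moved. The work goes in short steps, Python scripts to look and compute and a tool call to move; the robot and the scene stay as the last step left them, time stands still between calls to the robot, and variables do not carry over. Pictures are saved under pics/ and viewed, at most 14 in all, crops included, and the job is handed in when it is done.

Besides the shell and the picture viewer there is one more tool, called as name(argument=value, ...), one argument or row to a line, values as JSON. apply_moves: Moves the arm, as the interface text tells. Its arguments: {"type":"object","properties":{"deltas":{"type":"array","items":{"type":"array","items":{"type":"number"}}},"grip_force":{"type":"number"}},"required":["deltas"]}

```bash
ls; mkdir -p pics; cat > h.py <<'E'
import numpy as np,cv2
from scipy.spatial.transform import Rotation as R
from bench import telemetry, optics, sign_off
def cap(n):
    s=telemetry.observe(); c=optics.capture(n)
    if n=="wrist":
        T=np.eye(4);T[:3,:3]=R.from_rotvec(s["ee_rot"]).as_matrix();T[:3,3]=s["tcp_pos"]
        c["view"]=np.linalg.inv(T@np.array(c["tool_from_camera"]))
    c["view"]=np.array(c["view"]);c["K"]=np.array(c["intrinsics"]);return c
def ray(c,p):
    K=c["K"];d=np.linalg.inv(K)@[p[0],p[1],1];d=np.array([d[0],-d[1],-d[2]])
    V=np.linalg.inv(c["view"]);return V[:3,3],V[:3,:3]@d
def onz(c,p,z):
    o,d=ray(c,p);return o+d*(z-o[2])/d[2]
def proj(c,P):
    q=c["view"]@np.append(P,1);u=c["K"]@[q[0],-q[1],-q[2]];return u[:2]/u[2]
def tri(rs):
    A=np.zeros((3,3));b=np.zeros(3)
    for o,d in rs:
        d=d/np.linalg.norm(d);M=np.eye(3)-np.outer(d,d);A+=M;b+=M@o
    return np.linalg.solve(A,b)
def save(c,n): cv2.imwrite("pics/"+n,c["img"][:,:,::-1])
E
python3 - <<'E'
from h import *
s=telemetry.observe();print(s)
names="tub cup_large cup_medium cup_small brush pry_tool scraper spanner brush_eye pry_tool_eye scraper_eye spanner_eye rack isolator_tip isolator_base board_holder solder_spool flux_bottle screwdriver".split()
C={}
for n in ["scene","top"]:
    C[n]=cap(n);save(C[n],n+"0.png");print(n,C[n].keys(),C[n]["K"].round(1).tolist(),C[n]["view"].round(3).tolist())
    for q in names:
        print(q,[(np.round(d["point"]).tolist(),round(d["conf"],2)) for d in optics.boxes_of(n,q)][:4])
E
```

```text
pics
{'clock': 0.0, 'joint_pos': array([ 1.01987136e+00,  2.21226007e-01,  1.52760460e+00, -2.03106073e-07,
        1.39469119e+00, -1.26142264e-01]), 'qd': array([ 0.00055042,  0.00081625, -0.00096433, -0.00273551,  0.00117321,
        0.00083114]), 'effort': array([-1.24330025e-03, -4.94615114e+01, -3.87375033e+01,  6.97242399e-02,
        5.72427723e-02, -1.59300239e-04]), 'tcp_pos': array([0.2573501 , 0.56902886, 0.29114064]), 'ee_rot': array([-6.62106478e-01, -3.07037251e+00,  2.85781577e-03]), 'ft_force': array([-0.24123276,  0.04780883,  0.0229633 ]), 'moment': array([-0.03899924, -0.0082791 , -0.02167473]), 'gripper_force': 0.0, 'grip_width': 0.08692619878517403}
scene dict_keys(['img', 'intrinsics', 'view', 'K']) [[437.9, 0.0, 279.0], [0.0, 437.9, 205.3], [0.0, 0.0, 1.0]] [[0.043, 0.999, 0.021, -0.128], [-0.595, 0.008, 0.803, 0.164], [0.802, -0.047, 0.595, -1.689], [0.0, 0.0, 0.0, 1.0]]
tub [([361.0, 231.0], 0.74)]
cup_large [([382.0, 270.0], 0.78), ([336.0, 262.0], 0.72), ([294.0, 203.0], 0.69), ([280.0, 254.0], 0.64)]
cup_medium [([315.0, 222.0], 0.89), ([139.0, 232.0], 0.
[... 1010 characters left out ...]
, 0.24)]
cup_small [([179.0, 180.0], 0.82), ([414.0, 171.0], 0.3)]
brush []
pry_tool [([345.0, 243.0], 0.65), ([281.0, 176.0], 0.31)]
scraper [([375.0, 257.0], 0.63), ([200.0, 274.0], 0.56)]
spanner [([443.0, 244.0], 0.72)]
brush_eye []
pry_tool_eye [([348.0, 242.0], 0.9), ([201.0, 272.0], 0.53)]
scraper_eye [([375.0, 248.0], 0.83)]
spanner_eye [([438.0, 245.0], 0.91), ([304.0, 210.0], 0.3)]
rack [([414.0, 170.0], 0.87)]
isolator_tip [([282.0, 175.0], 0.39)]
isolator_base [([281.0, 176.0], 0.67), ([413.0, 167.0], 0.37)]
board_holder [([298.0, 257.0], 0.6), ([187.0, 228.0], 0.46)]
solder_spool []
flux_bottle [([379.0, 253.0], 0.69), ([202.0, 274.0], 0.56)]
screwdriver [([134.0, 230.0], 0.77)]
```

```bash
python3 - <<'E'
import cv2
a=cv2.imread("pics/scene0.png")[150:330,60:460];cv2.imwrite("pics/s1.png",cv2.resize(a,(800,360),interpolation=3))
a=cv2.imread("pics/top0.png")[90:340,90:490];cv2.imwrite("pics/t1.png",cv2.resize(a,(800,500),interpolation=3))
E
```

```text
(no output)
```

View pics/s1.png

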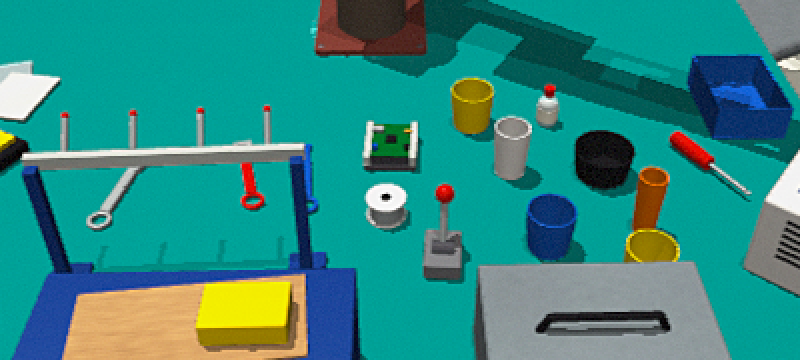

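View pics/t1.png

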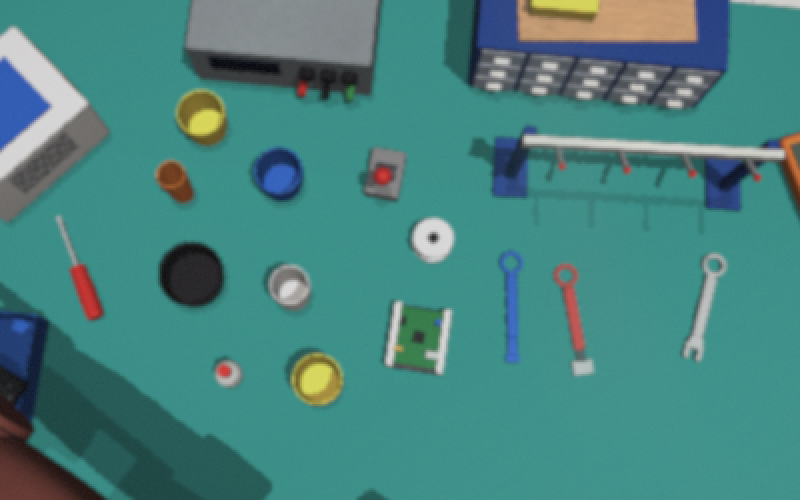

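Three cups (blue, white, orange) and three tools (pry tool, scraper, spanner) are present; there is no brush, and the yellow cups are look-alikes. In the top crop the tub is at (192,274), white cup (290,286), blue (279,174), orange (172,172), and the peg tips run from (562,166) to (756,177).

```bash
python3 - <<'E'
from h import *
C={n:cap(n) for n in ["scene","top"]}
def blobs(c,lo,hi,box,m=4):
    h=cv2.cvtColor(c["img"],cv2.COLOR_RGB2HSV);k=cv2.inRange(h,lo,hi)
    if lo[0]==0: k|=cv2.inRange(h,(172,)+tuple(lo[1:]),(180,)+tuple(hi[1:]))
    x0,y0,x1,y1=box;kk=np.zeros_like(k);kk[y0:y1,x0:x1]=k[y0:y1,x0:x1]
    n,l,s,ce=cv2.connectedComponentsWithStats(kk)
    return [(ce[i],s[i]) for i in range(1,n) if s[i][4]>=m]
T=C["top"];S=C["scene"]
red=((0,120,80),(8,255,255))
a=sorted([b[0] for b in blobs(T,*red,(360,160,480,185))],key=lambda p:p[0])
b=sorted([b[0] for b in blobs(S,*red,(85,198,200,215))],key=lambda p:-p[0])
print(len(a),len(b),a,b)
if len(a)==len(b):
    P=[tri([ray(T,p),ray(S,q)]) for p,q in zip(a,b)]
    for p in P:print("pegtip",p.round(4))
a=blobs(T,*red,(270,160,295,190));b=blobs(S,*red,(270,235,295,260))
print("ball",tri([ray(T,max(a,key=lambda t:t[1][4])[0]),ray(S,max(b,key=lambda t:t[1][4])[0])]).round(4))
full=lambda u,v:(90+u/2,90+v/2)
for n,p,z in [("tub",(192,272),.048),("large",(279,171),.068),("med",(290,283),.084),("small",(170,168),.1),("pry eye",(510,262),.003),("pry end",(512,360),.003),("scr eye",(566,275),.003),("scr end",(580,347),.005),("sp eye",(714,265),.003),("sp end",(692,357),.003),("isol base",(386,175),.02),("spool",(433,238),.034),("board",(418,337),.03),("flux",(225,371),.07),("yel1",(202,113),.068),("yel2",(317,378),.068)]:
    print(n,onz(T,full(*p),z).round(4))
fs=lambda u,v:(60+u/2,150+v/2)
for n,p,q in [("tub rim",(192,272),(604,147)),("large",(279,171),(552,211)),("med",(290,283),(513,131)),("small",(170,168),(652,175)),("sp eye",(714,265),(100,218)),("scr",(566,275),(252,200)),("pry",(510,262),(310,203))]:
    print("tri",n,tri([ray(T,full(*p)),ray(S,fs(*q))]).round(4))
c=cap("wrist");print(np.round(c["tool_from_camera"],4).tolist(),c["K"].round(1).tolist());save(c,"w0.png")
E
```

```text
4 4 [array([370.5, 172.5]), array([403.2, 174.4]), array([435.83333333, 176.16666667]), array([468.2, 178.4])] [array([193., 204.]), array([159.8, 205. ]), array([126., 206.]), array([ 92.125, 207.125])]
pegtip [ 0.5866 -0.1133  0.2358]
pegtip [ 0.5898 -0.1934  0.236 ]
pegtip [ 0.5934 -0.2735  0.2365]
pegtip [ 0.596  -0.3532  0.2359]
ball [0.5914 0.1076 0.0977]
tub [0.4395 0.3558 0.048 ]
large [0.5906 0.2509 0.068 ]
med [0.4318 0.2154 0.084 ]
small [0.5707 0.3956 0.1   ]
pry eye [ 0.5079 -0.0872  0.003 ]
pry end [ 0.368  -0.1003  0.003 ]
scr eye [ 0.4971 -0.1684  0.003 ]
scr end [ 0.3958 -0.1941  0.005 ]
sp eye [ 0.5333 -0.3788  0.003 ]
sp end [ 0.3979 -0.3523  0.003 ]
isol base [0.6138 0.1024 0.02  ]
spool [0.5248 0.0271 0.034 ]
board [0.3835 0.0351 0.03  ]
flux [0.3067 0.2892 0.07  ]
yel1 [0.6641 0.3694 0.068 ]
yel2 [0.31   0.1658 0.068 ]
tri tub rim [0.4396 0.3574 0.0492]
tri large [0.5924 0.2538 0.0626]
tri med [0.4332 0.2179 0.0767]
tri small [0.5691 0.3932 0.1049]
tri sp eye [ 0.5324 -0.3763  0.0053]
tri scr [ 0.4969 -0.167   0.0034]
tri pry [ 0.5072 -0.0837  0.0055]
[[0.0008, 0.9608, 0.2773, 0.0753], [1.0, -0.0008, -0.0002, -0.0001], [-0.0, 0.2773, -0.9608, -0.0923], [0.0, 0.0, 0.0, 1.0]] [[299.3, 0.0, 280.7], [0.0, 299.3, 212.8], [0.0, 0.0, 1.0]]
```

apply_moves(
  deltas=[
    [0,0,0,0,0,-1,87],
    [0,0,0,0,0,-1,87],
    [0,0,0,0,0,-1,87],
    [0,0,0,0,0,-1,87],
    [0,0,0,0,0,-0.87,87],
  ],
)

```text
clock: 2.57
tcp_pos: [0.2576, 0.5695, 0.2922]
ee_rot: [0.007, -3.142, 0.0]
ft_force: [0.3, -0.3, 0.6]
grip_width: 0.0868
gripper_force: 0.0
```

apply_moves(
  deltas=[
    [-0.8,-1,0,0,0,0,87],
    [-0.8,-1,0,0,0,0,87],
    [-0.8,-1,0,0,0,0,87],
    [-0.8,-1,0,0,0,0,87],
    [-0.8,-1,0,0,0,0,87],
  ],
)

```text
clock: 2.98
tcp_pos: [0.3783, 0.4181, 0.2924]
ee_rot: [-0.001, 3.141, 0.0]
ft_force: [1.4, 1.0, -0.1]
grip_width: 0.0874
gripper_force: 0.0
```

apply_moves(
  deltas=[
    [-0.7,-1,0,0,0,0,87],
    [-0.7,-1,0,0,0,0,87],
    [-0.6,-1,0,0,0,0,87],
    [-0.4,-1,0,0,0,0,87],
    [0,0,0,0,0,0,87],
  ],
)

```text
clock: 3.4
tcp_pos: [0.4519, 0.295, 0.2923]
ee_rot: [0.007, 3.14, -0.004]
ft_force: [0.3, 0.2, 0.0]
grip_width: 0.087
gripper_force: 0.0
```

```bash
cat > cups.py <<'E'
from h import *
s=telemetry.observe();print("t",s["clock"].__round__(2),"tcp",s["tcp_pos"].round(4),"rot",s["ee_rot"].round(4),"w",round(s["grip_width"],4))
W=cap("wrist")
C={"wrist":W}
for n in ["top","scene"]: C[n]=cap(n)
for q,z in [("tub",.048),("cup_large",.068),("cup_medium",.084),("cup_small",.1)]:
    for n in C: print(q,n,[(np.round(d["point"]).tolist(),round(d["conf"],2),onz(C[n],d["point"],z*.7).round(3)[:2].tolist()) for d in optics.boxes_of(n,q)][:3])
E
python3 - <<'E'
exec(open("cups.py").read())
save(W,"w1.png")
E
```

```text
t 3.4 tcp [0.4519 0.295  0.2923] rot [ 0.0072  3.1405 -0.0036] w 0.087
tub wrist [([337.0, 182.0], 0.93, [0.44, 0.361])]
tub top [([183.0, 228.0], 0.68, [0.437, 0.366]), ([347.0, 243.0], 0.57, [0.44, -0.093])]
tub scene [([360.0, 230.0], 0.74, [0.45, 0.354])]
cup_large wrist [([337.0, 326.0], 0.94, [0.629, 0.368]), ([251.0, 312.0], 0.91, [0.608, 0.255]), ([153.0, 59.0], 0.8, [0.31, 0.164])]
cup_large top [([228.0, 175.0], 0.94, [0.597, 0.257]), ([250.0, 281.0], 0.76, [0.307, 0.162]), ([184.0, 140.0], 0.49, [0.687, 0.397])]
cup_large scene [([382.0, 269.0], 0.96, [0.633, 0.375]), ([293.0, 201.0], 0.91, [0.318, 0.159]), ([334.0, 262.0], 0.79, [0.601, 0.25])]
cup_medium wrist [([209.0, 181.0], 0.73, [0.434, 0.215])]
cup_medium top []
cup_medium scene [([316.0, 222.0], 0.8, [0.444, 0.217]), ([135.0, 231.0], 0.17, [0.473, -0.309])]
cup_small wrist [([354.0, 276.0], 0.96, [0.545, 0.379])]
cup_small top []
cup_small scene [([387.0, 247.0], 0.86, [0.569, 0.401]), ([138.0, 234.0], 0.55, [0.501, -0.292])]
```

View pics/w1.png

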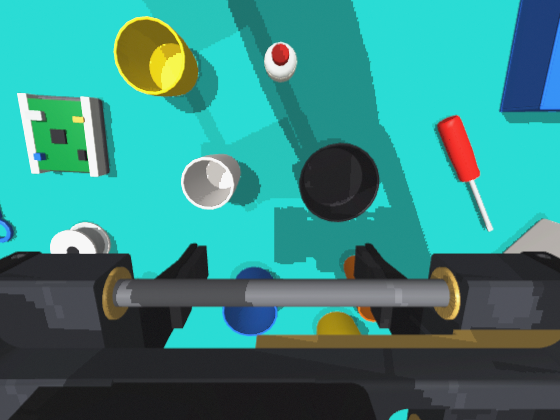

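The wrist picture shows the white cup rim at (209,182), tub rim at (339,181), blue cup at (251,312) between the fingers, orange partly hidden at (354,276), yellow look-alike beyond. Moving to the blue cup.

apply_moves(
  deltas=[
    [-1,-0.3,0,0,0,0,87],
    [-1,-0.3,0,0,0,0,87],
    [-1,-0.3,0,0,0,0,87],
    [-1,-0.3,0,0,0,0,87],
    [-0.67,-0.23,0.2,0,0,0,87],
  ],
)

```text
clock: 4.57
tcp_pos: [0.5926, 0.2557, 0.2874]
ee_rot: [0.001, 3.139, 0.001]
ft_force: [-0.7, 0.5, 1.1]
grip_width: 0.0868
gripper_force: 0.0
```

apply_moves(
  deltas=[
    [0,0,1,0,0,0,87],
    [0,0,1,0,0,0,87],
    [0,0,0.6,0,0,0,87],
    [0,0,0,0,0,0,87],
  ],
)

```text
clock: 4.9
tcp_pos: [0.5871, 0.2555, 0.2022]
ee_rot: [-0.0, -3.132, 0.004]
ft_force: [-0.5, -0.1, -0.4]
grip_width: 0.0869
gripper_force: 0.0
```

```bash
python3 - <<'E'
from h import *
s=telemetry.observe();print(s["clock"],s["tcp_pos"].round(4),s["ee_rot"].round(4))
W=cap("wrist");save(W,"w2.png")
T=cap("top");S=cap("scene")
def seg(c,lo,hi,box):
    h=cv2.cvtColor(c["img"],cv2.COLOR_RGB2HSV);k=cv2.inRange(h,lo,hi)
    x0,y0,x1,y1=box;k=k[y0:y1,x0:x1];ys,xs=np.where(k>0);return (xs.min()+x0,xs.max()+x0,ys.min()+y0,ys.max()+y0,len(xs))
for n,c,b in [("W",W,(150,100,420,420))]:
    print(n,seg(c,(105,120,60),(125,255,255),b))
E
```

```text
4.9 [0.5871 0.2555 0.2022] [-5.0000e-04 -3.1324e+00  4.3000e-03]
W (np.int64(240), np.int64(406), np.int64(186), np.int64(413), 5492)
```

View pics/w2.png

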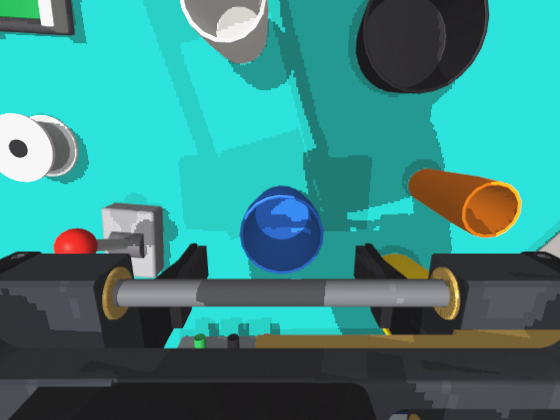

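The blue rim's centre is at about (282,232), slightly nearer the robot than the fingers; orange rim at (494,208).

```bash
python3 - <<'E'
from h import *
s=telemetry.observe();print(s["tcp_pos"].round(4),s["ee_rot"].round(4))
W=cap("wrist")
print("large",onz(W,(282,232),.068).round(4),"small",onz(W,(494,208),.1).round(4), "tubx",onz(W,(423,40),.048).round(4))
E
```

```text
[0.5903 0.2568 0.2095] [-5.0000e-04  3.1402e+00  6.0000e-04]
large [0.5992 0.2576 0.068 ] small [0.5697 0.4056 0.1   ] tubx [0.4522 0.364  0.048 ]
```

apply_moves(
  deltas=[
    [-0.13,0,1,0,0,0,87],
    [0,0,1,0,0,0,87],
    [0,0,1,0,0,0,87],
    [0,0,0,0,0,0,87],
  ],
)

```text
clock: 5.43
tcp_pos: [0.5909, 0.2559, 0.1138]
ee_rot: [0.0, -3.135, 0.003]
ft_force: [-1.6, -1.0, -1.0]
grip_width: 0.0872
gripper_force: 0.0
```

apply_moves(
  deltas=[
    [0,0,0,0,0,0,60],
    [0,0,0,0,0,0,60],
    [0,0,0,0,0,0,60],
    [0,0,0,0,0,0,60],
    [0,0,0,0,0,0,60],
  ],
  grip_force=15,
)

```text
clock: 5.85
tcp_pos: [0.5955, 0.2571, 0.1216]
ee_rot: [-0.001, 3.137, 0.002]
ft_force: [-0.6, -0.4, 6.7]
grip_width: 0.0685
gripper_force: 15.0
```

apply_moves(
  deltas=[
    [0,0,-1,0,0,0,60],
    [0,0,-1,0,0,0,60],
    [0,0,-1,0,0,0,60],
    [0,0,-0.67,0,0,0,60],
  ],
)

```text
clock: 6.18
tcp_pos: [0.5948, 0.257, 0.2329]
ee_rot: [-0.0, 3.137, 0.002]
ft_force: [0.9, -0.3, -0.2]
grip_width: 0.0685
gripper_force: 15.0
```

apply_moves(
  deltas=[
    [1,0.7,0,0,0,0,60],
    [1,0.7,0,0,0,0,60],
    [1,0.7,0,0,0,0,60],
    [1,0.7,0,0,0,0,60],
    [0.97,0.72,0,0,0,0,60],
  ],
)

```text
clock: 6.6
tcp_pos: [0.4432, 0.3629, 0.2295]
ee_rot: [0.0, 3.14, 0.002]
ft_force: [-0.2, 0.7, -0.2]
grip_width: 0.0686
gripper_force: 15.0
```

apply_moves(
  deltas=[
    [0,0,0,0,0,0,60],
    [0,0,0.5,0,0,0,60],
    [0,0,0.5,0,0,0,60],
    [0,0,0,0,0,0,60],
    [0,0,0,0,0,0,60],
  ],
)

```text
clock: 7.02
tcp_pos: [0.4443, 0.3618, 0.1983]
ee_rot: [0.0, -3.141, 0.001]
ft_force: [-0.5, -0.1, -0.9]
grip_width: 0.0688
gripper_force: 15.0
```

```bash
python3 - <<'E'
from h import *
s=telemetry.observe();print(s["clock"],s["tcp_pos"].round(4),s["ee_rot"].round(4),s["grip_width"])
W=cap("wrist");save(W,"w3.png")
T=cap("top");S=cap("scene")
a=cv2.resize(T["img"][180:280,130:270],(560,400));b=cv2.resize(W["img"],(560,420))
cv2.imwrite("pics/c3.png",np.vstack([a[:180+0] if 0 else cv2.resize(a,(420,300)),]) [:,:,::-1]) if 0 else cv2.imwrite("pics/c3.png",np.hstack([cv2.resize(b,(480,360)),cv2.resize(a,(320,229))if 0 else cv2.resize(a,(320,360))])[:,:,::-1])
E
```

```text
7.0167 [0.4443 0.3618 0.1983] [ 2.0000e-04 -3.1405e+00  1.1000e-03] 0.06876736998509204
```

View pics/c3.png

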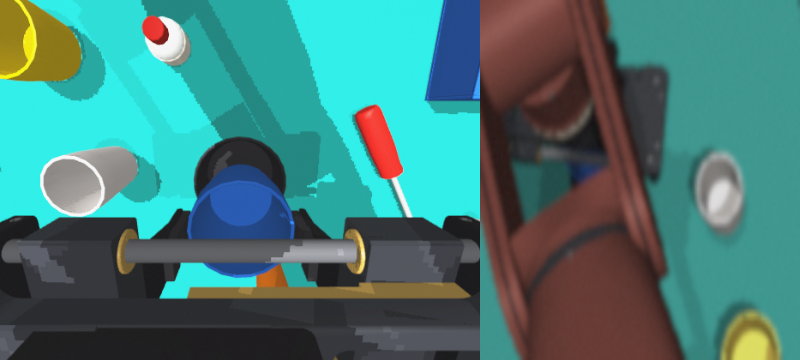

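The tub's near rim edge shows at about (280,161) in full pixels, centred in y under the held cup; white rim centre is at about (85,217).

```bash
python3 - <<'E'
from h import *
s=telemetry.observe();print(s["tcp_pos"].round(4))
W=cap("wrist")
g=cv2.cvtColor(W["img"],cv2.COLOR_RGB2GRAY);print(g[140:180,280].tolist())
print("tub edge",onz(W,(280,160),.048).round(4),"med",onz(W,(85,217),.084).round(4),"tub l/r",onz(W,(227,210),.048).round(4),onz(W,(333,210),.048).round(4))
E
```

```text
[0.4454 0.3623 0.1997]
[105, 106, 106, 105, 105, 105, 106, 105, 105, 105, 105, 106, 105, 105, 105, 106, 106, 77, 51, 44, 40, 33, 40, 43, 42, 42, 41, 42, 42, 41, 42, 42, 42, 41, 42, 43, 42, 42, 41, 41]
tub edge [0.3963 0.3615 0.048 ] med [0.4334 0.22   0.084 ] tub l/r [0.4382 0.3167 0.048 ] [0.4382 0.4064 0.048 ]
```

apply_moves(
  deltas=[
    [0.2,0,0.5,0,0,0,60],
    [0,0,0.8,0,0,0,60],
    [0,0,0.6,0,0,0,60],
    [0,0,0.57,0,0,0,60],
    [0,0,0,0,0,0,60],
  ],
)

```text
clock: 7.63
tcp_pos: [0.4384, 0.3619, 0.1227]
ee_rot: [-0.0, -3.141, 0.0]
ft_force: [-0.2, -0.2, -0.1]
grip_width: 0.0684
gripper_force: 15.0
```

apply_moves(
  deltas=[
    [0,0,0,0,0,0,60],
    [0,0,0,0,0,0,87],
    [0,0,0,0,0,0,87],
    [0,0,0,0,0,0,87],
    [0,0,0,0,0,0,87],
  ],
)

```text
clock: 8.05
tcp_pos: [0.4389, 0.3624, 0.1251]
ee_rot: [-0.0, 3.14, 0.001]
ft_force: [-0.2, -0.4, -0.2]
grip_width: 0.0846
gripper_force: 0.0
```

apply_moves(
  deltas=[
    [0,0,-1,0,0,0,87],
    [0,0,-1,0,0,0,87],
    [0,-1,-1,0,0,0,87],
    [0,-1,0,0,0,0,87],
    [0,-0.9,0,0,0,0,87],
  ],
)

```text
clock: 8.47
tcp_pos: [0.4398, 0.2755, 0.2169]
ee_rot: [-0.002, 3.136, 0.003]
ft_force: [0.4, -0.2, -0.6]
grip_width: 0.087
gripper_force: 0.0
```

apply_moves(
  deltas=[
    [0,-1,0,0,0,0,87],
    [0,-0.9,0,0,0,0,87],
    [0,0,0,0,0,0,87],
    [0,0,0,0,0,0,87],
  ],
)

```text
clock: 8.8
tcp_pos: [0.4388, 0.2179, 0.2142]
ee_rot: [0.004, 3.141, 0.001]
ft_force: [-0.4, -0.2, 0.0]
grip_width: 0.0868
gripper_force: 0.0
```

```bash
python3 - <<'E'
from h import *
s=telemetry.observe();print(s["clock"],s["tcp_pos"].round(4),s["ee_rot"].round(4),s["grip_width"])
W=cap("wrist");save(W,"w4.png")
print([(d["point"],d["conf"],onz(W,d["point"],.084).round(4)) for d in optics.boxes_of("wrist","cup_medium")])
E
```

```text
8.8 [0.4388 0.2179 0.2142] [3.8000e-03 3.1406e+00 8.0000e-04] 0.0867770785980246
[([280.5, 211.6], 0.58, array([0.4268, 0.2174, 0.084 ]))]
```

View pics/w4.png

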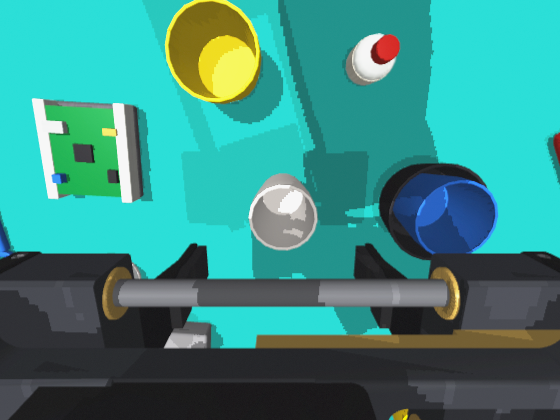

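White rim centre is at (283,218) and the blue cup stands in the tub with its rim at about (444,217).

apply_moves(
  deltas=[
    [0.2,0,0.9,0,0,0,87],
    [0,0,0.9,0,0,0,87],
    [0,0,0.8,0,0,0,87],
    [0,0,0,0,0,0,87],
  ],
)

```text
clock: 9.23
tcp_pos: [0.4291, 0.2188, 0.131]
ee_rot: [0.003, -3.133, 0.004]
ft_force: [-0.8, -0.1, -1.4]
grip_width: 0.0867
gripper_force: 0.0
```

```bash
python3 - <<'E'
from h import *
s=telemetry.observe();print(s["clock"],s["tcp_pos"].round(4),s["ee_rot"].round(4),s["grip_width"])
c={"K":np.array([[299.3,0,280.7],[0,299.3,212.8],[0,0,1]])}
t=np.array([[0.0008,0.9608,0.2773,0.0753],[1,-0.0008,-0.0002,-0.0001],[0,0.2773,-0.9608,-0.0923],[0,0,0,1]])
T=np.eye(4);T[:3,:3]=np.diag([-1,1,-1]);T[:3,3]=[.4388,.2179,.2142];c["view"]=np.linalg.inv(T@t)
print("white",onz(c,(283,218),.084),"blue",onz(c,(444,217),.072))
E
```

```text
9.2333 [0.4291 0.2188 0.131 ] [ 2.7000e-03 -3.1334e+00  3.7000e-03] 0.08665600485976742
white [0.4319239  0.21963833 0.084     ] blue [0.43465222 0.35155804 0.072     ]
```

apply_moves(
  deltas=[
    [0,0,0,0,0,0,45],
    [0,0,0,0,0,0,45],
    [0,0,0,0,0,0,45],
    [0,0,0,0,0,0,45],
    [0,0,0,0,0,0,45],
  ],
  grip_force=12,
)

```text
clock: 9.65
tcp_pos: [0.4334, 0.2191, 0.1371]
ee_rot: [-0.001, 3.139, 0.001]
ft_force: [0.0, 0.3, -0.8]
grip_width: 0.0618
gripper_force: 0.0
```

apply_moves(
  deltas=[
    [0,0,0,0,0,0,45],
    [0,0,0,0,0,0,45],
    [0,0,0,0,0,0,45],
  ],
)

```text
clock: 9.9
tcp_pos: [0.4332, 0.219, 0.1366]
ee_rot: [-0.0, 3.14, 0.001]
ft_force: [0.5, 0.5, 4.1]
grip_width: 0.0542
gripper_force: 12.0
```

apply_moves(
  deltas=[
    [0,0,-1,0,0,0,45],
    [0,0,-1,0,0,0,45],
    [0,0,-1,0,0,0,45],
    [0,0,0,0,0,0,45],
  ],
)

```text
clock: 10.23
tcp_pos: [0.4355, 0.2196, 0.2319]
ee_rot: [-0.0, 3.132, 0.004]
ft_force: [0.9, -0.1, 0.6]
grip_width: 0.0544
gripper_force: 12.0
```

apply_moves(
  deltas=[
    [0,1,0,0,0,0,45],
    [0,1,0,0,0,0,45],
    [0,1,0,0,0,0,45],
    [0,1,0,0,0,0,45],
    [-0.1,0.7,0,0,0,0,45],
  ],
)

```text
clock: 10.65
tcp_pos: [0.4347, 0.3617, 0.225]
ee_rot: [0.001, -3.141, -0.0]
ft_force: [-0.4, -0.2, -0.3]
grip_width: 0.0544
gripper_force: 12.0
```

apply_moves(
  deltas=[
    [0,0,0,0,0,0,45],
    [0,0,0,0,0,0,45],
  ],
)

```text
clock: 10.82
tcp_pos: [0.435, 0.3601, 0.2247]
ee_rot: [0.003, -3.14, 0.002]
ft_force: [1.0, -0.6, -1.2]
grip_width: 0.0543
gripper_force: 12.0
```

```bash
python3 - <<'E'
from h import *
s=telemetry.observe();print(s["clock"],s["tcp_pos"].round(4),s["ee_rot"].round(4),s["grip_width"])
W=cap("wrist");save(W,"w5.png")
E
```

```text
10.8167 [0.435  0.3601 0.2247] [ 3.2000e-03 -3.1404e+00  1.8000e-03] 0.05426265767204006
```

View pics/w5.png

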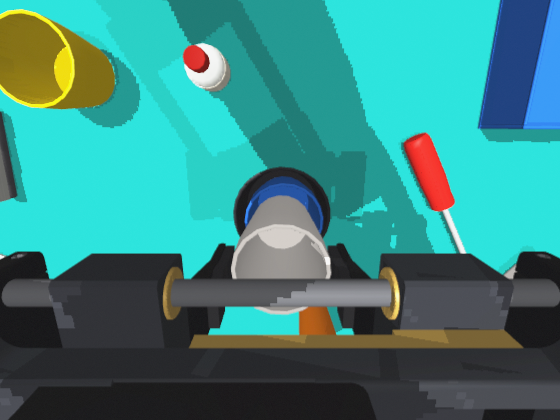

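Blue rim spans columns 246–329 (centre 287) with its near edge at row 177, and the held white cup is centred at 282, so it is lined up within a few mm.

apply_moves(
  deltas=[
    [0,0.12,0.6,0,0,0,45],
    [0,0,0.6,0,0,0,45],
    [0,0,0.6,0,0,0,45],
    [0,0,0.5,0,0,0,45],
    [0,0,0.37,0,0,0,45],
  ],
)

```text
clock: 11.28
tcp_pos: [0.4352, 0.3616, 0.144]
ee_rot: [-0.002, -3.14, 0.002]
ft_force: [2.4, 2.5, 15.6]
grip_width: 0.0543
gripper_force: 12.0
```

apply_moves(
  deltas=[
    [0,0,0,0,0,0,45],
    [0,0,0,0,0,0,45],
    [0,0,0,0,0,0,87],
    [0,0,0,0,0,0,87],
    [0,0,0,0,0,0,87],
  ],
)

```text
clock: 11.7
tcp_pos: [0.4359, 0.3634, 0.1464]
ee_rot: [-0.0, 3.141, 0.001]
ft_force: [0.2, 0.6, 0.2]
grip_width: 0.0668
gripper_force: 0.0
```

apply_moves(
  deltas=[
    [0,0,0,0,0,0,87],
    [0,0,-1,0,0,0,87],
    [0,0,-1,0,0,0,87],
    [0,0,-0.6,0,0,0,87],
    [-1,0.35,0,0,0,0,87],
  ],
)

```text
clock: 12.12
tcp_pos: [0.4642, 0.3747, 0.2292]
ee_rot: [-0.003, 3.138, 0.005]
ft_force: [0.9, 1.1, 0.4]
grip_width: 0.0864
gripper_force: 0.0
```

apply_moves(
  deltas=[
    [-1,0.35,0,0,0,0,87],
    [-1,0.35,0,0,0,0,87],
    [-0.8,0.3,0,0,0,0,87],
    [0,0,0,0,0,0,87],
    [0,0,0,0,0,0,87],
  ],
)

```text
clock: 12.53
tcp_pos: [0.5501, 0.4038, 0.2229]
ee_rot: [-0.001, -3.141, 0.001]
ft_force: [0.2, -0.2, -0.2]
grip_width: 0.0869
gripper_force: 0.0
```

```bash
python3 - <<'E'
from h import *
s=telemetry.observe();print(s["clock"],s["tcp_pos"].round(4),s["ee_rot"].round(4),s["grip_width"])
W=cap("wrist");save(W,"w6.png")
print([(d["point"],d["conf"],onz(W,d["point"],.1).round(4)) for d in optics.boxes_of("wrist","cup_small")])
h=cv2.cvtColor(W["img"],cv2.COLOR_RGB2HSV);k=cv2.inRange(h,(8,150,60),(17,255,255));k[250:]=0
ys,xs=np.where(k);print(xs.min(),xs.max(),ys.min(),ys.max())
E
```

```text
12.5333 [0.5501 0.4038 0.2229] [-6.0000e-04 -3.1407e+00  7.0000e-04] 0.08686986769002931
[([273.3, 240.6], 0.59, array([0.5589, 0.3977, 0.1   ]))]
248 297 200 249
```

View pics/w6.png

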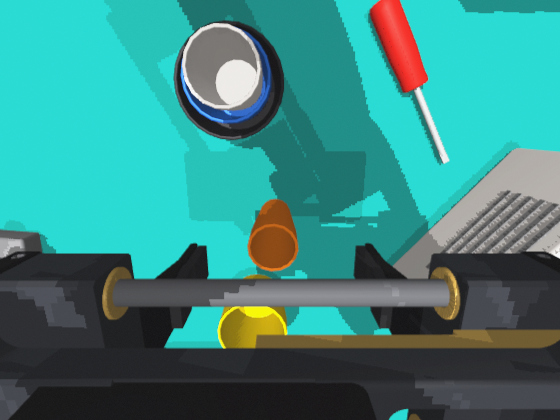

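The white cup sits inside the blue one in the tub (rim centre (221,67)); the orange rim's centre is at (273,247).

apply_moves(
  deltas=[
    [-0.48,-0.2,0.3,0,0,0,87],
    [0,0,0.7,0,0,0,87],
    [0,0,0.7,0,0,0,87],
    [0,0,0.66,0,0,0,75],
    [0,0,0,0,0,0,65],
  ],
)

```text
clock: 13.05
tcp_pos: [0.5603, 0.3963, 0.148]
ee_rot: [0.001, -3.134, 0.006]
ft_force: [-0.4, -0.2, -0.5]
grip_width: 0.0799
gripper_force: 0.0
```

apply_moves(
  deltas=[
    [0,0,0,0,0,0,30],
    [0,0,0,0,0,0,30],
    [0,0,0,0,0,0,30],
    [0,0,0,0,0,0,30],
    [0,0,0,0,0,0,30],
  ],
)

```text
clock: 13.47
tcp_pos: [0.5645, 0.3982, 0.1544]
ee_rot: [-0.0, 3.139, 0.002]
ft_force: [0.2, -0.1, 0.3]
grip_width: 0.0481
gripper_force: 0.0
```

apply_moves(
  deltas=[
    [0,0,0,0,0,0,30],
    [0,0,0,0,0,0,30],
    [0,0,0,0,0,0,30],
    [0,0,0,0,0,0,30],
  ],
)

```text
clock: 13.8
tcp_pos: [0.5643, 0.398, 0.1536]
ee_rot: [-0.0, 3.14, 0.001]
ft_force: [0.4, 0.0, 4.4]
grip_width: 0.039
gripper_force: 12.0
```

```bash
python3 - <<'E'
from h import *
s=telemetry.observe();print(s["clock"],s["tcp_pos"].round(4),s["ee_rot"].round(4),s["grip_width"],s["gripper_force"])
E
```

```text
13.8 [0.5643 0.398  0.1536] [-3.0000e-04  3.1405e+00  7.0000e-04] 0.03899995046554568 12.005474654724821
```

apply_moves(
  deltas=[
    [0,0,-1,0,0,0,30],
    [0,0,-1,0,0,0,30],
    [0,0,-1,0,0,0,30],
    [0,0,-0.67,0,0,0,30],
    [0.88,-0.2,0,0,0,0,30],
  ],
)

```text
clock: 14.22
tcp_pos: [0.5424, 0.3929, 0.2693]
ee_rot: [0.002, 3.131, 0.008]
ft_force: [0.4, 0.3, 0.8]
grip_width: 0.0396
gripper_force: 12.0
```

apply_moves(
  deltas=[
    [1,-0.3,0,0,0,0,30],
    [1,-0.3,0,0,0,0,30],
    [1,-0.3,0,0,0,0,30],
    [0.4,-0.07,0,0,0,0,30],
    [0,0,0,0,0,0,30],
  ],
)

```text
clock: 14.63
tcp_pos: [0.4327, 0.3623, 0.2624]
ee_rot: [0.002, -3.14, 0.001]
ft_force: [0.0, 0.5, -0.5]
grip_width: 0.0392
gripper_force: 12.0
```

apply_moves(
  deltas=[
    [0,0,0,0,0,0,30],
    [0,0,0,0,0,0,30],
  ],
)

```text
clock: 14.8
tcp_pos: [0.4364, 0.363, 0.2631]
ee_rot: [-0.0, 3.141, 0.001]
ft_force: [0.5, -0.8, 0.0]
grip_width: 0.0393
gripper_force: 12.0
```

```bash
python3 - <<'E'
from h import *
s=telemetry.observe();print(s["clock"],s["tcp_pos"].round(4),s["ee_rot"].round(4),s["grip_width"])
W=cap("wrist");save(W,"w7.png")
I=W["img"].astype(int)
for r in range(140,240,8): print(r,''.join('W' if min(p)>150 else 'B' if p[2]>p[0]+50 and p[1]<150 else 'o' if p[0]>p[2]+50 else 'k' if max(p)<70 else '.' for p in I[r,210:350:2]))
print(onz(W,(281,180),.092))
E
```

```text
14.8 [0.4364 0.363  0.2631] [-2.0000e-04  3.1407e+00  6.0000e-04] 0.03932169949437797
140 .......................BBBBBBBBBBBBBBBBBBBBBBBBBBBBBBB................
148 .........................BBBBBBBBBBBBBBBBBBBBBBBBBBBBBBBB....BBBBBBBBB
156 ............................BBBBBBBBBBBBBBBBBBBBBBBBBBBBBBBBBBBBBBBBBB
164 ...........................kkkkkkkkkkkkkkkkkBBBBBBBBBBBBBBBBBBBBBBBBBB
172 ...................B.kkkkkkkk.BBBBBBBBBBB.kkkkkkkkBBBBBBBBBBBBBBBBBBBB
180 .................kkkkkkkBBBB...............BBBBkkkkkkBBB....BBBBBBBBBB
188 ..............BkkkkkkBBBB..WWWWWWWWWWWWWWWWWW..BBBkkkkkB...BBBBBBBBBBB
196 .............BkkkkkBBBBWW..WWWWWWWWWWWWWWWWW...W.BBBkkkkBBBBBBBBBBBBBB
204 ..............kkkkBBBBW.......oooooooooooWW......WBBBkkkBBBBBBBBBBBBB.
212 ...............kkk.BBWW....ooooooooooooooooo.....W.BBkkB..............
220 ...............BkkkkBBWW.ooooooooooooooooooooo..W.B.kkB...............
228 ...................kkkBBooooooooooooooooooooooo.BkkB..................
236 ......................oooooooooooooooooooooooooooB....................
[0.40679945 0.36291228 0.092     ]
```

apply_moves(
  deltas=[
    [0.07,0,0.7,0,0,0,30],
    [0,0,0.8,0,0,0,30],
    [0,0,0.7,0,0,0,30],
    [0,0,0.6,0,0,0,30],
    [0,0,0.4,0,0,0,30],
  ],
)

```text
clock: 15.27
tcp_pos: [0.4336, 0.3622, 0.1644]
ee_rot: [-0.001, -3.139, 0.002]
ft_force: [-3.2, -5.3, 16.4]
grip_width: 0.0395
gripper_force: 12.0
```

apply_moves(
  deltas=[
    [0,0,0,0,0,0,30],
    [0,0,0,0,0,0,30],
    [0,0,0,0,0,0,70],
    [0,0,0,0,0,0,70],
    [0,0,0,0,0,0,70],
  ],
)

```text
clock: 15.68
tcp_pos: [0.4341, 0.3631, 0.1679]
ee_rot: [-0.0, 3.14, 0.002]
ft_force: [0.0, 0.3, 0.2]
grip_width: 0.0521
gripper_force: 0.0
```

apply_moves(
  deltas=[
    [0,0,0,0,0,0,70],
    [0,0,-1,0,0,0,70],
    [0,0,-1,0,0,0,70],
    [0,0,-1,0,0,0,60],
    [0,-1,-1,0,0,0,50],
  ],
)

```text
clock: 16.1
tcp_pos: [0.4332, 0.3359, 0.2885]
ee_rot: [-0.005, 3.14, 0.004]
ft_force: [0.7, -0.4, 0.3]
grip_width: 0.0627
gripper_force: 0.0
```

apply_moves(
  deltas=[
    [0,-1,-0.2,0,0,0,40],
    [0,-1,0,0,0,0,40],
    [0,-1,0,0,0,0,40],
    [0,-1,0,0,0,0,40],
    [0,-1,0,0,0,0,40],
  ],
)

```text
clock: 16.52
tcp_pos: [0.4332, 0.1821, 0.293]
ee_rot: [-0.001, 3.14, 0.0]
ft_force: [0.6, -0.4, -0.5]
grip_width: 0.0408
gripper_force: 0.0
```

```bash
python3 - <<'E'
from h import *
s=telemetry.observe();print(s["clock"],s["tcp_pos"].round(4),s["ee_rot"].round(4),s["grip_width"])
W=cap("wrist");T=cap("top");S=cap("scene")
a=cv2.resize(S["img"][190:260,300:440],(400,200));b=cv2.resize(T["img"][170:280,110:330],(400,200));w=cv2.resize(W["img"],(400,300))
cv2.imwrite("pics/c8.png",np.hstack([np.vstack([a,b]),cv2.copyMakeBorder(w,0,100,0,0,0)])[:,:,::-1])
E
```

```text
16.5167 [0.4332 0.1821 0.293 ] [-1.1000e-03  3.1402e+00  4.0000e-04] 0.040819709814760796
```

View pics/c8.png

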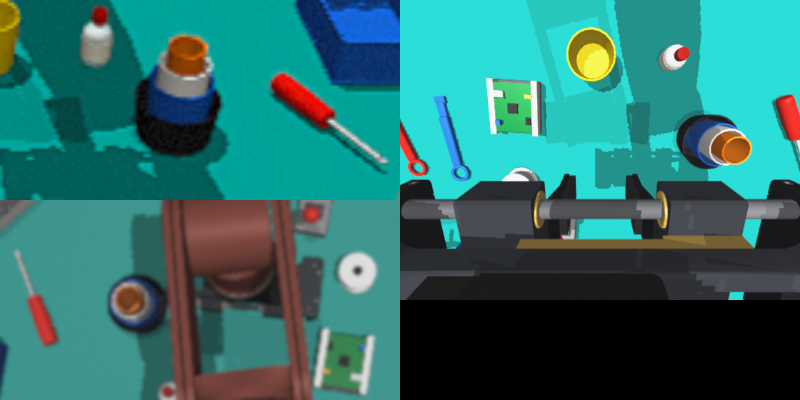

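Cups are nested in steps in the tub. In the wrist view the scraper eye is at about (417,167) and the pry eye at (459,172) of the composite. Now the tools.

apply_moves(
  deltas=[
    [-0.2,-1,0,0,0,0,40],
    [-0.2,-1,0,0,0,0,40],
    [-0.2,-1,0,0,0,0,40],
    [-0.2,-1,0,0,0,0,40],
    [-0.2,-1,0,0,0,0,40],
  ],
)

```text
clock: 17.08
tcp_pos: [0.4639, 0.033, 0.2928]
ee_rot: [-0.003, 3.14, 0.001]
ft_force: [0.5, -0.3, -0.4]
grip_width: 0.04
gripper_force: 0.0
```

apply_moves(
  deltas=[
    [-0.2,-1,0,0,0,0,40],
    [-0.2,-1,0,0,0,0,40],
    [-0.2,-1,0,0,0,0,40],
    [-0.3,-1,0,0,0,0,40],
    [-0.3,-1,0,0,0,0,40],
  ],
)

```text
clock: 17.5
tcp_pos: [0.5003, -0.1173, 0.2927]
ee_rot: [-0.002, 3.141, 0.0]
ft_force: [0.9, 0.4, 0.9]
grip_width: 0.04
gripper_force: 0.0
```

apply_moves(
  deltas=[
    [0,-1,0,0,0,0,40],
    [0,0,0,0,0,0,40],
    [0,0,0,0,0,0,40],
  ],
)

```text
clock: 17.75
tcp_pos: [0.5, -0.1471, 0.2923]
ee_rot: [-0.003, -3.142, -0.001]
ft_force: [-0.2, 0.1, 0.5]
grip_width: 0.0397
gripper_force: 0.0
```

```bash
cat > tools.py <<'E'
from h import *
def mask(c,n):
    h=cv2.cvtColor(c["img"],cv2.COLOR_RGB2HSV)
    if n=="pry": return cv2.inRange(h,(102,130,60),(125,255,255))
    if n=="scr": return cv2.inRange(h,(0,130,80),(7,255,255))|cv2.inRange(h,(172,130,80),(180,255,255))
    return cv2.inRange(h,(0,0,60),(180,45,235))
def axis(c,n,box,z=.006):
    k=mask(c,n);x0,y0,x1,y1=box;m=np.zeros_like(k);m[y0:y1,x0:x1]=k[y0:y1,x0:x1]
    nn,l,s,_=cv2.connectedComponentsWithStats(m);i=1+np.argmax(s[1:,4]);ys,xs=np.where(l==i)
    p=np.array([onz(c,(x,y),z)[:2] for x,y in zip(xs,ys)])
    return p,s[i]
E
python3 - <<'E'
from tools import *
s=telemetry.observe();print(s["clock"],s["tcp_pos"].round(4),s["ee_rot"].round(4),s["grip_width"])
W=cap("wrist");save(W,"w9.png")
for n,b in [("pry",(220,0,420,255)),("scr",(120,0,330,255)),("spa",(0,0,200,255))]:
    try:
        p,st=axis(W,n,b);v=cv2.fitLine(p.astype(np.float32),cv2.DIST_HUBER,0,.001,.001).ravel()
        d=v[:2]*np.sign(v[0]);t=(p-v[2:])@d
        print(n,st,"dir",d.round(3),"ang",np.degrees(np.arctan2(d[1],d[0])).round(1),"eyeend",(v[2:]+d*t.max()).round(4),"tail",(v[2:]+d*t.min()).round(4),"len",np.ptp(t).round(3))
    except Exception as e: print(n,e)
for q in ["pry_tool_eye","scraper_eye","spanner_eye"]: print(q,[(d["point"],round(d["conf"],2),onz(W,d["point"],.003).round(4)) for d in optics.boxes_of("wrist",q)][:2])
E
```

```text
17.75 [ 0.5    -0.1471  0.2923] [-2.6000e-03 -3.1415e+00 -1.0000e-03] 0.039720600732532876
pry [ 315   76   27  131 1670] dir [0.996 0.092] ang 5.3 eyeend [ 0.525 -0.084] tail [ 0.3684 -0.0986] len 0.157
scr [ 239   99   42  100 1264] dir [0.97  0.243] ang 14.1 eyeend [ 0.5143 -0.1606] tail [ 0.3942 -0.1908] len 0.124
spa [102 139  27 115 492] dir [ 0.966 -0.259] ang -15.0 eyeend [ 0.5911 -0.3776] tail [ 0.4393 -0.337 ] len 0.157
pry_tool_eye [([326.8, 140.0], 0.82, array([ 0.4408, -0.0901,  0.003 ]))]
scraper_eye [([248.1, 125.3], 0.96, array([ 0.4232, -0.1871,  0.003 ])), ([326.4, 141.6], 0.36, array([ 0.4427, -0.0905,  0.003 ]))]
spanner_eye [([116.5, 190.7], 0.7, array([ 0.5046, -0.3606,  0.003 ])), ([477.6, 256.3], 0.6, array([0.5977, 0.1255, 0.003 ]))]
```

View pics/w9.png

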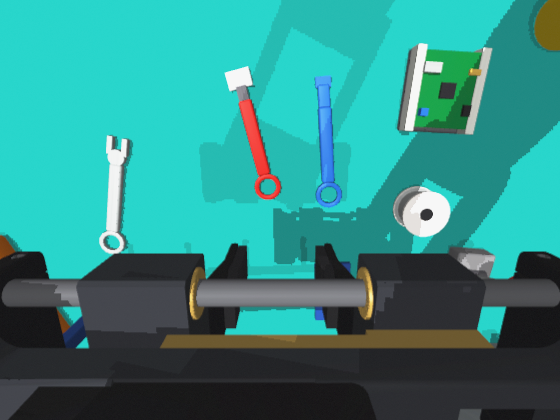

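Red scraper eye is at (267,187), pry eye at (329,193), spanner eye at (112,242), jaw at (118,140). Going for the pry tool first.

apply_moves(
  deltas=[
    [0.6,0.62,0.9,0,0,0,40],
    [0.6,0.62,0.9,0,0,0,40],
    [0.6,0.62,0.9,0,0,0,40],
    [0,0,1,0,0,-0.56,40],
    [0,0,1,0,0,-0.5,40],
  ],
)

```text
clock: 18.37
tcp_pos: [0.4449, -0.0888, 0.1507]
ee_rot: [-0.154, 3.136, -0.001]
ft_force: [0.2, -0.1, -0.6]
grip_width: 0.0401
gripper_force: 0.0
```

apply_moves(
  deltas=[
    [0,0,1,0,0,0,40],
    [0,0,0,0,0,0,40],
    [0,0,0,0,0,0,40],
  ],
)

```text
clock: 18.62
tcp_pos: [0.4443, -0.0896, 0.1205]
ee_rot: [0.147, -3.135, -0.003]
ft_force: [-0.3, 0.2, 1.0]
grip_width: 0.0401
gripper_force: 0.0
```

```bash
cat >> tools.py <<'E'
def toolpos(n,box):
    s=telemetry.observe();W=cap("wrist")
    Rm=R.from_rotvec(s["ee_rot"]).as_matrix();print("t",round(s["clock"],2),"tcp",s["tcp_pos"].round(4),"xax",Rm[:,0].round(3),"w",round(s["grip_width"],4),"f",s["gripper_force"])
    p,st=axis(W,n,box);v=cv2.fitLine(p.astype(np.float32),cv2.DIST_HUBER,0,.001,.001).ravel()
    d=v[:2]*np.sign(v[0]);t=(p-v[2:])@d
    print(n,st,"ang",np.degrees(np.arctan2(d[1],d[0])).round(1),"eyeend",(v[2:]+d*t.max()).round(4),"tail",(v[2:]+d*t.min()).round(4),"len",np.ptp(t).round(3))
    tcp=s["tcp_pos"][:2]; a=(tcp-v[2:]); print("tcp lateral off axis (m)",round(float(d[0]*a[1]-d[1]*a[0]),4),"tcp ahead of tail",round(float(a@d-t.min()),4))
    return W
E
python3 - <<'E'
from tools import *
W=toolpos("pry",(200,0,360,300));save(W,"w10.png")
E
```

```text
t 18.62 tcp [ 0.4443 -0.0896  0.1205] xax [-0.996 -0.094  0.004] w 0.0401 f 0.0
pry [ 266  125   27  154 3339] ang 5.0 eyeend [ 0.4803 -0.0884] tail [ 0.368  -0.0982] len 0.113
tcp lateral off axis (m) 0.002 tcp ahead of tail 0.0768
```

View pics/w10.png

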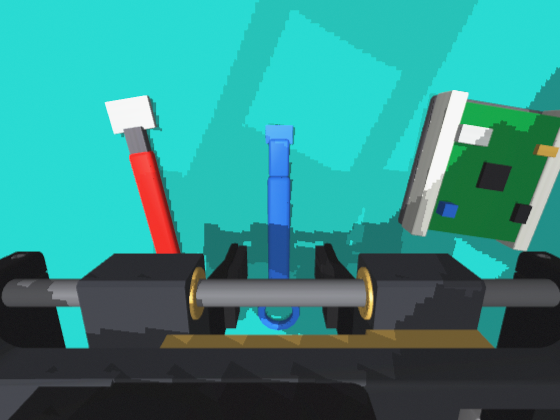

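The pry tool lies straight between the fingers (columns 266–292), well aligned.

apply_moves(
  deltas=[
    [0,0,0.8,0,0,0,40],
    [0,0,0.75,0,0,0,40],
    [0,0,0,0,0,0,40],
  ],
)

```text
clock: 18.92
tcp_pos: [0.4449, -0.0905, 0.0741]
ee_rot: [0.146, -3.136, -0.001]
ft_force: [-0.9, 0.7, 0.2]
grip_width: 0.0397
gripper_force: 0.0
```

apply_moves(
  deltas=[
    [0,0,0,0,0,0,8],
    [0,0,0,0,0,0,8],
    [0,0,0,0,0,0,8],
    [0,0,0,0,0,0,8],
    [0,0,0,0,0,0,8],
  ],
  grip_force=25,
)

```text
clock: 19.33
tcp_pos: [0.4464, -0.0913, 0.0762]
ee_rot: [-0.145, 3.136, -0.002]
ft_force: [0.4, -0.7, 4.9]
grip_width: 0.0155
gripper_force: 25.0
```

apply_moves(
  deltas=[
    [0,0,0,0,0,0,8],
    [0,0,0,0,0,0,8],
  ],
)

```text
clock: 19.5
tcp_pos: [0.4465, -0.0913, 0.0762]
ee_rot: [-0.145, 3.136, -0.001]
ft_force: [-1.3, 1.2, 6.6]
grip_width: 0.0151
gripper_force: 25.0
```

apply_moves(
  deltas=[
    [0,0,-1,0,0,0,8],
    [0,0,-1,0,0,0,8],
    [0,0,-1,0,0,0.62,8],
    [0,0,-1,0,0,0,8],
    [0,0,-1,0,0,0,8],
  ],
)

```text
clock: 19.92
tcp_pos: [0.4452, -0.0908, 0.2264]
ee_rot: [-0.06, 3.141, -0.0]
ft_force: [-0.0, -0.3, -0.9]
grip_width: 0.0154
gripper_force: 25.0
```

apply_moves(
  deltas=[
    [0,-0.8,-1,0,0,0,8],
    [0,0,0,0,-1,0,8],
    [0,0,0,0,-1,0,8],
    [0,0,0,0,-1,0,8],
    [0,0,0,0,-1,0,8],
  ],
)

```text
clock: 20.33
tcp_pos: [0.4466, -0.1151, 0.2556]
ee_rot: [-0.054, 2.787, 0.008]
ft_force: [-0.4, 0.5, -0.1]
grip_width: 0.0153
gripper_force: 25.0
```

apply_moves(
  deltas=[
    [0,0,0,0,-1,0,8],
    [0,0,0,0,-1,0,8],
    [0,0,0,0,-1,0,8],
    [0,0,0,0,-1,0,8],
    [0,0,0,0,-1,0,8],
  ],
)

```text
clock: 20.75
tcp_pos: [0.447, -0.1112, 0.2574]
ee_rot: [-0.034, 2.357, 0.015]
ft_force: [-1.0, -0.9, -1.9]
grip_width: 0.0153
gripper_force: 25.1
```

apply_moves(
  deltas=[
    [0,0,0,0,0,0,8],
    [0,0,0,0,0,0,8],
  ],
)

```text
clock: 20.92
tcp_pos: [0.4467, -0.1109, 0.2571]
ee_rot: [-0.042, 2.362, 0.013]
ft_force: [0.1, -0.6, -0.2]
grip_width: 0.0148
gripper_force: 25.0
```

```bash
python3 - <<'E'
from h import *
s=telemetry.observe();Rm=R.from_rotvec(s["ee_rot"]).as_matrix()
print(s["clock"],s["tcp_pos"].round(4),s["joint_pos"].round(3),s["grip_width"]);print(Rm.round(3))
W=cap("wrist");save(W,"w11.png")
for P in [(.5866,-.1133,.2358),(.5898,-.1934,.236)]: print(proj(W,P))
print("eye expected",s["tcp_pos"]+Rm@[-.065,0,.073])
E
```

```text
20.9167 [ 0.4467 -0.1109  0.2571] [-0.714 -0.645  2.47   0.706  0.825 -2.681] 0.014760379283384976
[[-0.711 -0.035  0.702]
 [-0.027  0.999  0.022]
 [-0.702 -0.003 -0.712]]
[272.18439284 332.95926462]
[173.04050572 332.94227122]
eye expected [ 0.54418846 -0.10758807  0.25082342]
```

View pics/w11.png

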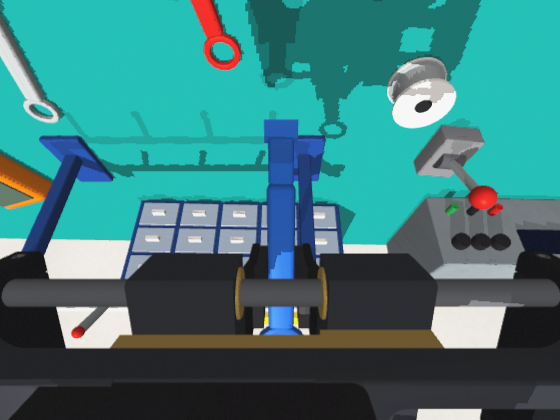

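The view from below shows the pry held straight with eye up front (281,332), rack posts behind; joint 6 is at its limit, so I turn the heading to be radial.

apply_moves(
  deltas=[
    [0,0,0,0.6,0,0.6,8],
    [0,0,0,0.6,0,0.6,8],
    [0,0,0,0.6,0,0.6,8],
    [0,0,0,0,0,0,8],
    [0,0,0,0,0,0,8],
  ],
)

```text
clock: 21.38
tcp_pos: [0.4481, -0.11, 0.2584]
ee_rot: [0.212, 2.353, -0.095]
ft_force: [-0.9, 0.1, -0.8]
grip_width: 0.0149
gripper_force: 25.0
```

```bash
cat > go.py <<'E'
from h import *
import sys
# usage: eye offset in tool frame, goal eye position -> shift in tool axes (rows)
def go(e,goal):
    s=telemetry.observe();Rm=R.from_rotvec(s["ee_rot"]).as_matrix()
    eye=s["tcp_pos"]+Rm@np.array(e)
    print(round(s["clock"],2),"tcp",s["tcp_pos"].round(4),"q",s["joint_pos"].round(2),"w",round(s["grip_width"],4),"z_g",Rm[:,2].round(3),"x_g",Rm[:,0].round(3))
    print("eye",eye.round(4),"need",(np.array(goal)-eye).round(4),"rows xyz",(Rm.T@(np.array(goal)-eye)/.03).round(2))
E
python3 -c "
from go import *
go([-.065,0,.073],[.572,-.112,.2505])"
```

```text
21.38 tcp [ 0.4481 -0.11    0.2584] q [-0.57 -0.69  2.49  0.45  0.65 -2.23] w 0.0149 z_g [ 0.691 -0.131 -0.71 ] x_g [-0.699  0.125 -0.704]
eye [ 0.5441 -0.1276  0.2523] need [ 0.0279  0.0156 -0.0018] rows xyz [-0.54  0.68  0.62]
```

apply_moves(
  deltas=[
    [-0.27,0.34,0.31,0,0,0,8],
    [-0.27,0.34,0.31,0,0,0,8],
    [0,0,0,0,0,0,8],
    [0,0,0,0,0,0,8],
  ],
)

```text
clock: 21.72
tcp_pos: [0.4757, -0.0952, 0.2554]
ee_rot: [0.216, 2.355, -0.094]
ft_force: [-0.4, 0.9, -1.5]
grip_width: 0.0154
gripper_force: 25.0
```

```bash
python3 - <<'E'
from go import *
go([-.065,0,.073],[.604,-.112,.2185])
W=cap("wrist");T=cap("top");S=cap("scene")
a=cv2.resize(S["img"][170:270,80:240],(480,300));b=cv2.resize(T["img"][130:230,340:500],(480,300),interpolation=2);w=cv2.resize(W["img"],(320,240))
cv2.imwrite("pics/c12.png",np.hstack([np.vstack([a,b]),cv2.copyMakeBorder(w,0,360,0,0,0)])[:,:,::-1])
E
```

```text
21.72 tcp [ 0.4757 -0.0952  0.2554] q [-0.47 -0.59  2.44  0.38  0.56 -2.11] w 0.0154 z_g [ 0.69  -0.131 -0.712] x_g [-0.7    0.128 -0.702]
eye [ 0.5716 -0.1131  0.2491] need [ 0.0324  0.0011 -0.0306] rows xyz [-0.03  0.24  1.47]
```

View pics/c12.png

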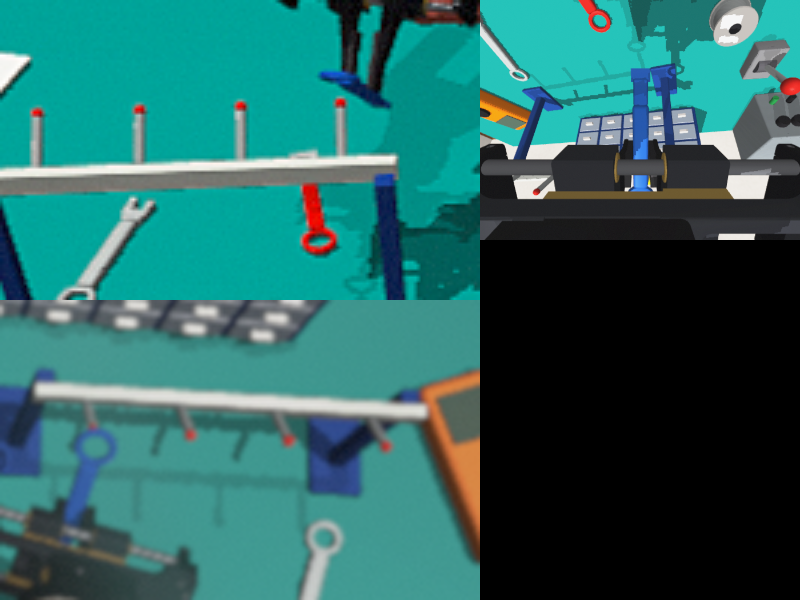

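The pry's eye is just above peg 0's red tip in both views (scene crop (352,90) vs tip (340,102); top crop ring (95,447) vs tip (92,426)). Checking with numbers.

```bash
python3 - <<'E'
from tools import *
from go import *
go([-.065,0,.073],[.604,-.112,.2185])
S=cap("scene");T=cap("top")
s=telemetry.observe();Rm=R.from_rotvec(s["ee_rot"]).as_matrix();eye=s["tcp_pos"]+Rm@[-.065,0,.073]
print("proj eye top",proj(T,eye),"scene",proj(S,eye))
for c,b,nm in [(T,(355,168,390,195),"T"),(S,(180,185,215,210),"S")]:
    k=mask(c,"pry");x0,y0,x1,y1=b
    for y in range(y0,y1): print(y,''.join('#' if v else '.' for v in k[y,x0:x1]))
E
```

```text
21.87 tcp [ 0.4751 -0.0958  0.2555] q [-0.48 -0.59  2.45  0.38  0.56 -2.11] w 0.015 z_g [ 0.691 -0.134 -0.711] x_g [-0.699  0.131 -0.703]
eye [ 0.5709 -0.1141  0.2493] need [ 0.0331  0.0021 -0.0308] rows xyz [-0.04  0.28  1.48]
proj eye top [371.40216787 177.10281941] scene [192.64749276 195.65757717]
168 ...................................
169 ...................................
170 ...................................
171 ...................................
172 ...................................
173 ..................#................
174 .............#########.............
175 ............####..#####............
176 ...........###.......##............
177 ...........##........###...........
178 ..........###.........##...........
179 ..........###.........##...........
180 ...........##.........##...........
181 ...........###.......###...........
182 ............###.....###............
183 ............##########.............
184 ............#########..............
185 ............#######................
186 ............######.................
187 ...........#######...............
[... 582 characters left out ...]
....................
193 ..............#....................
194 .......###########.................
195 .......############................
196 ..........#########................
197 ............########...............
198 ..............########.............
199 ...............########............
200 .................########..........
201 ...................#######.........
202 .....................#####.........
203 ......................######.......
204 ........................#####......
205 ............................##.....
206 ...................................
207 ...................................
208 ...................................
209 ...................................
```

apply_moves(
  deltas=[
    [-0.08,0.09,0.45,0,0,0,8],
    [0,0.08,0.45,0,0,0,8],
    [0,0.08,0.45,0,0,0,8],
    [0,0,0,0,0,0,8],
    [0,0,0,0,0,0,8],
  ],
)

```text
clock: 22.38
tcp_pos: [0.5059, -0.0938, 0.2279]
ee_rot: [0.222, 2.354, -0.094]
ft_force: [0.1, 0.2, -0.1]
grip_width: 0.0155
gripper_force: 25.0
```

```bash
python3 - <<'E'
from tools import *
from go import *
go([-.065,0,.073],[.604,-.112,.2185]);print(telemetry.observe()["ft_force"])
S=cap("scene");T=cap("top")
a=cv2.resize(S["img"][180:260,150:250],(400,320),interpolation=2);b=cv2.resize(T["img"][150:230,330:430],(400,320),interpolation=2)
cv2.imwrite("pics/c13.png",np.hstack([a,b])[:,:,::-1])
E
```

```text
22.38 tcp [ 0.5059 -0.0938  0.2279] q [-0.43 -0.42  2.4   0.4   0.43 -2.11] w 0.0155 z_g [ 0.69  -0.133 -0.712] x_g [-0.699  0.132 -0.703]
eye [ 0.6017 -0.1121  0.2216] need [ 0.0023  0.0001 -0.0031] rows xyz [0.02 0.02 0.12]
[ 0.12411657  0.18455484 -0.1391068 ]
```

View pics/c13.png

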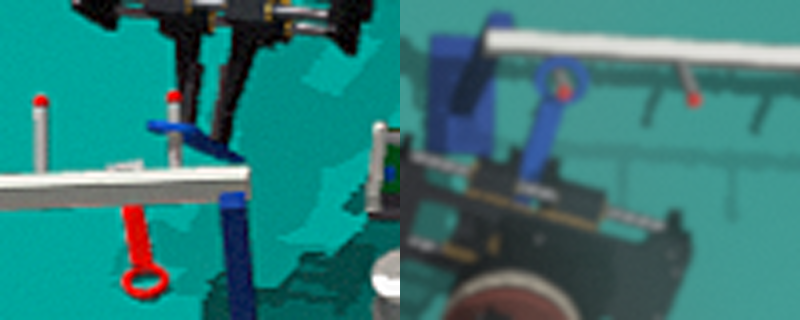

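The ring encircles peg 0 with the red tip showing through it in both views; releasing.

apply_moves(
  deltas=[
    [0,0,0.2,0,0,0,8],
    [0,0,0,0,0,0,8],
    [0,0,0,0,0,0,36],
    [0,0,0,0,0,0,36],
    [0,0,0,0,0,0,36],
  ],
)

```text
clock: 22.9
tcp_pos: [0.5107, -0.0947, 0.2247]
ee_rot: [0.222, 2.352, -0.095]
ft_force: [-0.4, 0.0, 0.6]
grip_width: 0.0281
gripper_force: 0.0
```

apply_moves(
  deltas=[
    [0,0,0,0,0,0,36],
    [0,0,-0.5,0,0,0,36],
    [0,0,-1,0,0,0,36],
    [0,0,-1,0,0,0,36],
    [0,0,-0.8,0,0,0,36],
  ],
)

```text
clock: 23.32
tcp_pos: [0.4412, -0.081, 0.2955]
ee_rot: [0.221, 2.352, -0.095]
ft_force: [0.3, -0.5, 0.7]
grip_width: 0.0359
gripper_force: 0.0
```

```bash
python3 - <<'E'
from tools import *
from go import *
go([-.065,0,.073],[.604,-.112,.2185])
S=cap("scene");T=cap("top");W=cap("wrist")
a=cv2.resize(S["img"][180:280,130:255],(400,320),interpolation=2);b=cv2.resize(W["img"],(400,320),interpolation=2)
cv2.imwrite("pics/c14.png",np.hstack([a,b])[:,:,::-1])
E
```

```text
23.32 tcp [ 0.4412 -0.081   0.2955] q [-0.49 -0.8   2.47  0.31  0.73 -2.02] w 0.0359 z_g [ 0.691 -0.134 -0.71 ] x_g [-0.698  0.132 -0.704]
eye [ 0.537  -0.0993  0.2894] need [ 0.067  -0.0127 -0.0709] rows xyz [0.05 0.01 3.28]
```

View pics/c14.png

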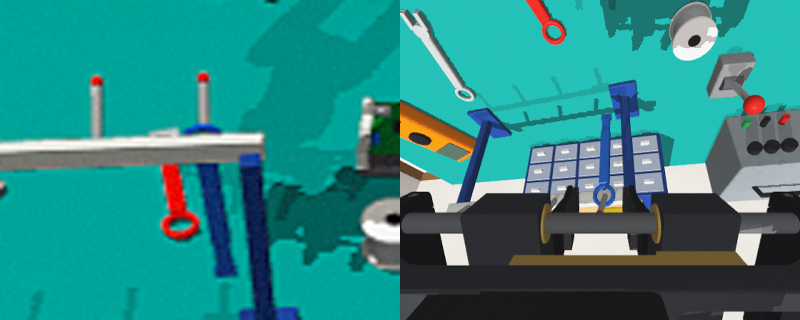

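The pry tool hangs from peg 0 (eye at the peg root, handle down). I have used up the picture views, so from here I work from numbers only.

apply_moves(
  deltas=[
    [0,0,0,0,1,0,36],
    [0,0,0,0,1,0,36],
    [0,0,0,0,1,0,36],
    [0,0,0,0,1,0,36],
    [0,0,0,0,1,0,36],
  ],
)

```text
clock: 23.88
tcp_pos: [0.4425, -0.0813, 0.293]
ee_rot: [0.264, 2.792, -0.048]
ft_force: [-0.1, 0.4, 0.4]
grip_width: 0.0363
gripper_force: 0.0
```

apply_moves(
  deltas=[
    [0,0,0,0,1,0,36],
    [0,0,0,0,1,0,36],
    [0,0,0,0,1,0,36],
    [0,0,0,0,1,0,40],
    [0,0,0,0,0,-1,40],
  ],
)

```text
clock: 24.3
tcp_pos: [0.4435, -0.0815, 0.2917]
ee_rot: [-0.158, -3.124, -0.001]
ft_force: [-0.7, -0.4, -0.3]
grip_width: 0.0392
gripper_force: 0.0
```

apply_moves(
  deltas=[
    [0,0,0,0,0,-1,40],
    [0,0,0,0,0,-1,40],
    [0,0,0,0,0,-1,40],
    [0,0,0,0,0,-1,40],
    [0,0,0,0,0,0,40],
  ],
)

```text
clock: 24.72
tcp_pos: [0.4424, -0.0812, 0.2922]
ee_rot: [0.393, -3.109, -0.002]
ft_force: [0.9, -0.2, 0.4]
grip_width: 0.0398
gripper_force: 0.0
```

apply_moves(
  deltas=[
    [0,0,0,0,0,0,40],
    [0,0,0,0,0,0,40],
  ],
)

```text
clock: 24.88
tcp_pos: [0.4423, -0.0813, 0.2934]
ee_rot: [0.383, -3.112, -0.0]
ft_force: [0.0, 0.4, -0.2]
grip_width: 0.0397
gripper_force: 0.0
```

```bash
python3 - <<'E'
from tools import *
from go import *
go([0,0,0],[.437,-.180,.12])
toolpos("scr",(60,0,330,250))
W=cap("wrist")
for q in ["scraper","spanner","spanner_eye"]: print(q,[(np.round(d["point"]),round(d["conf"],2),onz(W,d["point"],.003).round(4)) for d in optics.boxes_of("wrist",q)][:2])
E
```

```text
24.88 tcp [ 0.4423 -0.0813  0.2934] q [-0.36 -0.21  1.96 -0.    1.4  -2.17] w 0.0397 z_g [-0.006 -0.001 -1.   ] x_g [-0.97  -0.243  0.006]
eye [ 0.4423 -0.0813  0.2934] need [-0.0053 -0.0987 -0.1734] rows xyz [ 0.93 -3.16  5.78]
t 24.88 tcp [ 0.4423 -0.0813  0.2934] xax [-0.97  -0.243  0.006] w 0.0397 f 0.0
scr [ 197  131   26   96 1197] ang 13.9 eyeend [ 0.5143 -0.1608] tail [ 0.3954 -0.1902] len 0.122
tcp lateral off axis (m) 0.0945 tcp ahead of tail 0.0717
scraper [(array([208., 162.]), 0.89, array([ 0.4322, -0.1787,  0.003 ]))]
spanner [(array([ 54., 182.]), 0.61, array([ 0.5053, -0.3685,  0.003 ])), (array([231., 330.]), 0.6, array([ 0.6695, -0.1014,  0.003 ]))]
spanner_eye [(array([ 60., 183.]), 0.76, array([ 0.5052, -0.3608,  0.003 ]))]
```

apply_moves(
  deltas=[
    [0.26,-0.8,0.8,0,0,0,40],
    [0.26,-0.8,0.8,0,0,0,40],
    [0.26,-0.8,0.8,0,0,0,40],
    [0.26,-0.75,0.8,0,0,0,40],
    [0,0,1,0,0,0,40],
  ],
)

```text
clock: 25.55
tcp_pos: [0.4353, -0.1848, 0.1695]
ee_rot: [0.383, -3.116, 0.008]
ft_force: [-0.6, 0.1, 0.5]
grip_width: 0.0402
gripper_force: 0.0
```

apply_moves(
  deltas=[
    [0,0,1,0,0,0,40],
    [0,0,0.6,0,0,0,40],
    [0,0,0,0,0,0,40],
    [0,0,0,0,0,0,40],
  ],
)

```text
clock: 25.88
tcp_pos: [0.4337, -0.1806, 0.1203]
ee_rot: [0.386, -3.111, -0.001]
ft_force: [-0.3, -0.6, 0.9]
grip_width: 0.0401
gripper_force: 0.0
```

```bash
python3 - <<'E'
from tools import *
W=toolpos("scr",(200,0,360,300))
k=mask(W,"scr")
print([(y,np.where(k[y,200:360])[0][[0,-1]]+200) for y in range(120,280,20) if k[y,200:360].any()])
E
```

```text
t 25.88 tcp [ 0.4337 -0.1806  0.1203] xax [-0.97  -0.244  0.006] w 0.0401 f 0.0
scr [ 270  181   23   98 2070] ang 14.0 eyeend [ 0.468  -0.1722] tail [ 0.3952 -0.1904] len 0.075
tcp lateral off axis (m) 0.0002 tcp ahead of tail 0.0397
[(200, array([271, 291])), (220, array([271, 291])), (240, array([271, 291])), (260, array([271, 291]))]
```

apply_moves(
  deltas=[
    [0,0,0.8,0,0,0,40],
    [0,0,0.72,0,0,0,40],
    [0,0,0,0,0,0,20],
    [0,0,0,0,0,0,8],
    [0,0,0,0,0,0,8],
  ],
)

```text
clock: 26.35
tcp_pos: [0.4354, -0.1816, 0.0773]
ee_rot: [0.388, -3.115, 0.004]
ft_force: [-0.3, 1.0, 0.6]
grip_width: 0.027
gripper_force: 0.0
```

apply_moves(
  deltas=[
    [0,0,0,0,0,0,8],
    [0,0,0,0,0,0,8],
    [0,0,0,0,0,0,8],
    [0,0,0,0,0,0,8],
    [0,0,0,0,0,0,8],
  ],
)

```text
clock: 26.77
tcp_pos: [0.4353, -0.1816, 0.077]
ee_rot: [0.387, -3.115, 0.004]
ft_force: [-1.1, 1.6, 6.9]
grip_width: 0.0149
gripper_force: 25.0
```

apply_moves(
  deltas=[
    [0,0,-1,0,0,0,8],
    [0,0,-1,0,0,0,8],
    [0,0,-1,0,0,0,8],
    [0,0,-1,0,0,1,8],
    [0,0,-1,0,0,1,8],
  ],
)

```text
clock: 27.18
tcp_pos: [0.4346, -0.1806, 0.2272]
ee_rot: [0.108, -3.136, 0.003]
ft_force: [0.7, -0.3, -0.7]
grip_width: 0.0152
gripper_force: 25.0
```

apply_moves(
  deltas=[
    [0,0,-1,0,0,1,8],
    [0,0,0,0,0,1,8],
    [0,0,0,0,0,1,8],
    [0,0,0,0,0,0.8,8],
    [0,0,0,0,0,0,8],
  ],
)

```text
clock: 27.6
tcp_pos: [0.4349, -0.1807, 0.256]
ee_rot: [-0.409, -3.112, 0.004]
ft_force: [0.6, -1.1, -0.4]
grip_width: 0.0148
gripper_force: 25.0
```

```bash
python3 -c "
from go import *
go([-.066,0,.073],[.5759,-.1905,.2507])"
```

```text
27.6 tcp [ 0.4349 -0.1807  0.256 ] q [-0.56 -0.12  1.95 -0.    1.31 -1.87] w 0.0148 z_g [-0.004 -0.002 -1.   ] x_g [-0.966  0.258  0.003]
eye [ 0.4984 -0.1979  0.1828] need [0.0775 0.0074 0.0679] rows xyz [-2.42  0.9  -2.27]
```

apply_moves(
  deltas=[
    [0,0,0,0,-1,0,8],
    [0,0,0,0,-1,0,8],
    [0,0,0,0,-1,0,8],
    [0,0,0,0,-1,0,8],
    [0,0,0,0,-1,0,8],
  ],
)

```text
clock: 28.02
tcp_pos: [0.4349, -0.1807, 0.2556]
ee_rot: [0.345, 2.686, -0.083]
ft_force: [0.3, 0.2, -1.5]
grip_width: 0.0153
gripper_force: 25.0
```

apply_moves(
  deltas=[
    [0,0,0,0,-1,0,8],
    [0,0,0,0,-1,0,8],
    [0,0,0,0,-1,0,8],
    [0,0,0,0,-1,0,8],
    [0,0,0,0,0,0,8],
  ],
)

```text
clock: 28.43
tcp_pos: [0.4331, -0.1795, 0.2524]
ee_rot: [0.303, 2.345, -0.128]
ft_force: [-0.8, 0.8, -1.8]
grip_width: 0.0151
gripper_force: 25.0
```

```bash
python3 -c "
from go import *
go([-.066,0,.073],[.5755,-.1925,.2507])"
```

```text
28.43 tcp [ 0.4331 -0.1795  0.2524] q [-0.77 -0.64  2.48  0.58  0.68 -2.42] w 0.0151 z_g [ 0.68  -0.181 -0.71 ] x_g [-0.687  0.18  -0.704]
eye [ 0.5281 -0.2046  0.247 ] need [0.0474 0.0121 0.0037] rows xyz [-1.1   0.79  0.91]
```

apply_moves(
  deltas=[
    [-0.55,0.4,0.45,0,0,0,8],
    [-0.55,0.4,0.45,0,0,0,8],
    [0,0,0,0,0,0,8],
    [0,0,0,0,0,0,8],
  ],
)

```text
clock: 28.77
tcp_pos: [0.483, -0.1677, 0.2595]
ee_rot: [0.299, 2.347, -0.128]
ft_force: [0.1, 0.1, -0.5]
grip_width: 0.0152
gripper_force: 25.0
```

```bash
cat > chk.py <<'E'
from tools import *
from go import *
def chk(n,e,goal,tip):
    go(e,goal)
    S=cap("scene");T=cap("top");s=telemetry.observe();Rm=R.from_rotvec(s["ee_rot"]).as_matrix();eye=s["tcp_pos"]+Rm@np.array(e)
    for c,w in [(T,15),(S,16)]:
        p=proj(c,eye);q=proj(c,tip);print("eye",p.round(1),"tip",q.round(1))
        k=mask(c,n);x0,y0=int(p[0])-w,int(p[1])-9
        print("cols from",x0)
        for y in range(y0,y0+22): print(y,''.join('#' if v else '.' for v in k[y,x0:x0+2*w]))
E
python3 -c "
from chk import *
chk('scr',[-.066,0,.073],[.6075,-.1915,.2183],[.5898,-.1934,.236])"
```

```text
28.77 tcp [ 0.483  -0.1677  0.2595] q [-0.63 -0.49  2.38  0.49  0.56 -2.27] w 0.0152 z_g [ 0.679 -0.18  -0.712] x_g [-0.689  0.177 -0.702]
eye [ 0.5781 -0.1926  0.2539] need [ 0.0294  0.0011 -0.0356] rows xyz [0.16 0.29 1.51]
eye [404.3 177.4] tip [403.  174.4]
cols from 389
168 ..............................
169 ..............................
170 ..............................
171 ..............................
172 ................##............
173 .............#######..........
174 ............#####.###.........
175 ...........####.....##........
176 ...........#.........#........
177 ..........#..........##.......
178 ..........#...........#.......
179 ..........#...........#.......
180 ...........#.........#........
181 ...........##........#........
182 ...........###.....##.........
183 ...........#########..........
184 ...........######.............
185 ...........#####..............
186 ..........######..............
187 ..........#####...............
188 .........######...............
189 .........######...............
eye [159.6 196.1] tip [159.5 205. ]
cols from 143
187 ................................
188 ................................
189 ................................
190 ................................
191 ................................
192 ................................
193 ................................
194 ..........######................
195 ..........############..........
196 ............###########.........
197 ...............###########......
198 ..................#####.###.....
199 ...................##########...
200 ......................#######...
201 ........................########
202 ...........................#####
203 .............................###
204 ................##.............#
205 ...............####.............
206 ................#.#.............
207 ................................
208 ................................
```

apply_moves(
  deltas=[
    [0.1,0.11,0.45,0,0,0,8],
    [0,0.11,0.45,0,0,0,8],
    [0,0.1,0.45,0,0,0,8],
    [0,0,0.25,0,0,0,8],
    [0,0,0,0,0,0,8],
  ],
)

```text
clock: 29.28
tcp_pos: [0.5146, -0.1672, 0.2214]
ee_rot: [0.304, 2.347, -0.127]
ft_force: [0.4, -0.9, -0.4]
grip_width: 0.0149
gripper_force: 25.0
```

```bash
python3 -c "
from chk import *
print(telemetry.observe()['ft_force'])
chk('scr',[-.066,0,.073],[.6075,-.1915,.2183],[.5898,-.1934,.236])"
```

```text
[ 0.36384522 -0.88689879 -0.39080518]
29.28 tcp [ 0.5146 -0.1672  0.2214] q [-0.57 -0.32  2.34  0.55  0.42 -2.31] w 0.0149 z_g [ 0.678 -0.181 -0.712] x_g [-0.689  0.181 -0.702]
eye [ 0.6095 -0.1924  0.2158] need [-0.002   0.0009  0.0025] rows xyz [-0.01  0.01 -0.11]
eye [401.2 168.9] tip [403.  174.4]
cols from 386
159 ..............................
160 ..............................
161 ..............................
162 ..............................
163 ..............................
164 ..............................
165 .............######...........
166 ...........#####..###.........
167 ...........##......###........
168 ..........##........###.......
169 ..........##.........##.......
170 ..........##.........##.......
171 ..........##.........##.......
172 ..........##........##........
173 ...........##......###........
174 ............##.#####..........
175 ............#######...........
176 ...........#####..............
177 ...........#####..............
178 ..........#####...............
179 ..........#####...............
180 .........#####................
eye [159.5 216. ] tip [159.5 205. ]
cols from 143
207 ................................
208 ................................
209 ................................
210 ................................
211 ................................
212 ................................
213 ................................
214 ...........##...................
215 ..........#########.............
216 ...........############.........
217 ..................########......
218 ...................##########...
219 ....................###.#####...
220 ........................########
221 ................................
222 ................................
223 ................................
224 ................................
225 ................................
226 ................................
227 ................................
228 ................................
```

apply_moves(
  deltas=[
    [0,0,0,0,0,0,36],
    [0,0,0,0,0,0,36],
    [0,0,0,0,0,0,36],
    [0,0,0,0,0,0,36],
    [0,0,-0.5,0,0,0,36],
  ],
)

```text
clock: 29.8
tcp_pos: [0.5046, -0.1644, 0.2323]
ee_rot: [0.305, 2.347, -0.127]
ft_force: [0.9, 0.5, 0.1]
grip_width: 0.0341
gripper_force: 0.0
```

apply_moves(
  deltas=[
    [0,0,-1,0,0,0,36],
    [0,0,-1,0,0,0,36],
    [0,0,-0.6,0,0,0,36],
    [0,0,0,0,1,0,36],
    [0,0,0,0,1,0,36],
  ],
)

```text
clock: 30.22
tcp_pos: [0.4508, -0.1507, 0.2917]
ee_rot: [0.328, 2.515, -0.11]
ft_force: [0.4, -0.4, 0.4]
grip_width: 0.0361
gripper_force: 0.0
```

apply_moves(
  deltas=[
    [0,0,0,0,1,0,36],
    [0,0,0,0,1,0,36],
    [0,0,0,0,1,0,36],
    [0,0,0,0,1,0,36],
    [0,0,0,0,1,0,40],
  ],
)

```text
clock: 30.63
tcp_pos: [0.452, -0.1505, 0.2899]
ee_rot: [0.384, 2.951, -0.037]
ft_force: [0.2, -0.6, 0.9]
grip_width: 0.0378
gripper_force: 0.0
```

apply_moves(
  deltas=[
    [0,0,0,0,1,0,40],
    [0,0,0,0,1,0,40],
    [0,0,0,0,0,0,40],
    [0,0,0,0,0,0,40],
  ],
)

```text
clock: 30.97
tcp_pos: [0.4524, -0.1504, 0.2887]
ee_rot: [-0.404, -3.112, 0.003]
ft_force: [-0.2, -1.1, -0.6]
grip_width: 0.0398
gripper_force: 0.0
```

```bash
python3 - <<'E'
from tools import *
from go import *
go([0,0,0],[.47,-.36,.29])
S=cap("scene");T=cap("top");W=cap("wrist")
k=mask(S,"scr")
for y in range(198,250,2): print(y,''.join('#' if v else '.' for v in k[y,145:185]))
for c,b,nm in [(W,(0,20,200,250),"W"),(T,(420,200,470,285),"T")]:
    try:
        p,st=axis(c,"spa",b);v=cv2.fitLine(p.astype(np.float32),cv2.DIST_HUBER,0,.001,.001).ravel();d=v[:2]*np.sign(v[0]);t=(p-v[2:])@d
        print(nm,st,"ang",np.degrees(np.arctan2(d[1],d[0])).round(1),"eyeend",(v[2:]+d*t.max()).round(4),"tail",(v[2:]+d*t.min()).round(4),np.ptp(t).round(3))
    except Exception as e: print(e)
for n in ["wrist","top"]: print([(np.round(d["point"]),round(d["conf"],2)) for d in optics.boxes_of(n,"spanner")][:2])
E
```

```text
30.97 tcp [ 0.4524 -0.1504  0.2887] q [-0.48 -0.14  1.9  -0.    1.38 -1.8 ] w 0.0398 z_g [-0.004 -0.001 -1.   ] x_g [-0.967  0.255  0.003]
eye [ 0.4524 -0.1504  0.2887] need [ 0.0176 -0.2096  0.0013] rows xyz [-2.35 -6.6  -0.04]
198 ........................................
200 ........................................
202 ........................................
204 ..............##........................
206 ..............#.#.......................
208 ........................................
210 ........................................
212 ........................................
214 ........................................
216 ........................................
218 ........................................
220 ...........######.......................
222 .........#####.######...................
224 ........................................
226 ........................................
228 ........................................
230 ........................................
232 ..............#####.....................
234 ..............######....................
236 ...............######...................
238 ...............######...................
240 ................#####...................
242 ................######..................
244 .................#####..................
246 .................######.................
248 ..................#####.................
W [137 215  10  35 116] ang -20.6 eyeend [ 0.4847 -0.3516] tail [ 0.4395 -0.3346] 0.048
T [429 228  17  29 137] ang -21.7 eyeend [ 0.5152 -0.3748] tail [ 0.4272 -0.3397] 0.095
[(array([290., 331.]), 0.61), (array([137., 231.]), 0.59)]
[(array([306., 210.]), 0.32)]
```

apply_moves(
  deltas=[
    [-0.5,-0.9,0,0,0,0,40],
    [-0.5,-0.9,0,0,0,0,40],
    [-0.5,-0.9,0,0,0,0,40],
    [-0.5,-0.9,0,0,0,0,40],
    [-0.5,-0.9,0,0,0,0,40],
  ],
)

```text
clock: 31.63
tcp_pos: [0.4897, -0.3013, 0.2897]
ee_rot: [-0.405, -3.113, 0.004]
ft_force: [0.5, 0.5, -0.1]
grip_width: 0.0404
gripper_force: 0.0
```

apply_moves(
  deltas=[
    [-0.5,-0.9,0,0,0,0,40],
    [-0.3,-0.8,0,0,0,0,40],
    [0,0,0,0,0,0,40],
    [0,0,0,0,0,0,40],
  ],
)

```text
clock: 31.97
tcp_pos: [0.4994, -0.3564, 0.2891]
ee_rot: [-0.408, -3.111, 0.003]
ft_force: [-0.5, 0.7, -0.3]
grip_width: 0.0401
gripper_force: 0.0
```

```bash
python3 - <<'E'
from tools import *
from go import *
go([0,0,0],[.47,-.36,.29])
W=cap("wrist");save(W,"w15.png")
h=cv2.cvtColor(W["img"],cv2.COLOR_RGB2HSV)
k=((h[...,1]<70)&(h[...,2]>60)).astype(np.uint8)*255;k[252:]=0
n,l,s,_=cv2.connectedComponentsWithStats(k)
for i in range(1,n):
    if s[i,4]>150:
        ys,xs=np.where(l==i);p=np.array([onz(W,(x,y),.006)[:2] for x,y in zip(xs,ys)]).astype(np.float32)
        v=cv2.fitLine(p,cv2.DIST_HUBER,0,.001,.001).ravel();d=v[:2]*np.sign(v[0]);t=(p-v[2:])@d
        print(s[i],"ang",np.degrees(np.arctan2(d[1],d[0])).round(1),"hi",(v[2:]+d*t.max()).round(4),"lo",(v[2:]+d*t.min()).round(4),np.ptp(t).round(3))
print([(np.round(d["point"]),round(d["conf"],2)) for d in optics.boxes_of("wrist","spanner")][:2])
for y in range(60,250,5): print(y,''.join('#' if v else '.' for v in k[y,180:380:2]))
E
```

```text
31.97 tcp [ 0.4994 -0.3564  0.2891] q [-0.75  0.2   1.56 -0.    1.39 -2.06] w 0.0401 z_g [-0.004 -0.001 -1.   ] x_g [-0.966  0.258  0.004]
eye [ 0.4994 -0.3564  0.2891] need [-0.0294 -0.0036  0.0009] rows xyz [ 0.92 -0.37 -0.03]
[   0    0   68   73 4239] ang -58.3 hi [ 0.2888 -0.6318] lo [ 0.2346 -0.5442] 0.103
[  35  106   77  117 2959] ang -76.5 hi [ 0.4317 -0.6715] lo [ 0.3973 -0.5286] 0.147
[ 266  138   28  114 1444] ang -12.0 hi [ 0.5829 -0.3782] lo [ 0.4371 -0.3473] 0.149
[  0 236  43  16 361] ang 68.9 hi [ 0.4945 -0.6894] lo [ 0.4748 -0.7406] 0.055
[(array([278., 198.]), 0.73)]
60 ....................................................................................................
65 ....................................................................................................
70 ....................................................................................................
75 ....................................................................................................
80 ........................................................................................
[... 2774 characters left out ...]
.................######...............................................
220 ...............................................######...............................................
225 ................................................#####...............................................
230 ................................................######..............................................
235 ................................................######..............................................
240 ..............................................###.....###...........................................
245 .............................................##........##...........................................
```

```bash
python3 -c "
from go import *
go([0,0,0],[.5124,-.3633,.12])"
```

```text
32.07 tcp [ 0.4996 -0.3547  0.2892] q [-0.74  0.2   1.56 -0.    1.39 -2.06] w 0.0396 z_g [-0.004 -0.001 -1.   ] x_g [-0.967  0.256  0.004]
eye [ 0.4996 -0.3547  0.2892] need [ 0.0128 -0.0086 -0.1692] rows xyz [-0.51 -0.16  5.64]
```

apply_moves(
  deltas=[
    [-0.25,-0.08,0.9,0,0,0,40],
    [-0.25,-0.08,0.9,0,0,0,40],
    [0,0,1,0,0,0,40],
    [0,0,1,0,0,0,40],
    [0,0,1,0,0,-0.56,40],
  ],
)

```text
clock: 32.48
tcp_pos: [0.5128, -0.3626, 0.1445]
ee_rot: [-0.327, -3.121, 0.003]
ft_force: [1.3, 0.5, 0.4]
grip_width: 0.0399
gripper_force: 0.0
```

apply_moves(
  deltas=[
    [0,0,0.8,0,0,0,40],
    [0,0,0,0,0,0,40],
    [0,0,0,0,0,0,40],
  ],
)

```text
clock: 32.73
tcp_pos: [0.5118, -0.3623, 0.1202]
ee_rot: [-0.327, -3.118, -0.0]
ft_force: [0.3, -0.8, 0.3]
grip_width: 0.0401
gripper_force: 0.0
```

```bash
python3 - <<'E'
from tools import *
from go import *
go([0,0,0],[.5124,-.3633,.075])
W=cap("wrist")
h=cv2.cvtColor(W["img"],cv2.COLOR_RGB2HSV)
k=((h[...,1]<70)&(h[...,2]>60)).astype(np.uint8)*255;k[252:]=0;k[:,:200]=0;k[:,360:]=0
n,l,s,_=cv2.connectedComponentsWithStats(k)
i=1+np.argmax(s[1:,4]);ys,xs=np.where(l==i);print(s[i],"tail at",onz(W,(281,ys.min()),.006))
for y in range(100,252,10): 
    c=xs[ys==y]; print(y,(c.min(),c.max(),round(c.mean(),1)) if len(c) else None, end=' ')
E
```

```text
32.73 tcp [ 0.5118 -0.3623  0.1202] q [-0.74  0.4   1.64 -0.    1.1  -2.1 ] w 0.0401 z_g [-0.007  0.001 -1.   ] x_g [-0.978  0.207  0.007]
eye [ 0.5118 -0.3623  0.1202] need [ 0.0006 -0.001  -0.0452] rows xyz [-0.04 -0.03  1.51]
[ 261  126   38  126 2966] tail at [ 0.43702079 -0.34655516  0.006     ]
100 None 110 None 120 None 130 (np.int64(261), np.int64(298), np.float64(279.1)) 140 (np.int64(262), np.int64(298), np.float64(280.0)) 150 (np.int64(262), np.int64(298), np.float64(280.0)) 160 (np.int64(266), np.int64(294), np.float64(280.0)) 170 (np.int64(267), np.int64(293), np.float64(280.0)) 180 (np.int64(269), np.int64(291), np.float64(280.0)) 190 (np.int64(269), np.int64(291), np.float64(280.0)) 200 (np.int64(269), np.int64(291), np.float64(280.0)) 210 (np.int64(269), np.int64(290), np.float64(279.5)) 220 (np.int64(269), np.int64(290), np.float64(279.5)) 230 (np.int64(270), np.int64(290), np.float64(280.0)) 240 (np.int64(270), np.int64(290), np.float64(280.0)) 250 (np.int64(270), np.int64(290), np.float64(280.0))
```

apply_moves(
  deltas=[
    [0,0,0.8,0,0,0,40],
    [0,0,0.7,0,0,0,40],
    [0,0,0,0,0,0,20],
    [0,0,0,0,0,0,8],
    [0,0,0,0,0,0,8],
  ],
  grip_force=35,
)

```text
clock: 33.2
tcp_pos: [0.5135, -0.3651, 0.0788]
ee_rot: [-0.329, -3.123, 0.006]
ft_force: [-0.3, 0.3, 0.0]
grip_width: 0.0271
gripper_force: 0.0
```

apply_moves(
  deltas=[
    [0,0,0,0,0,0,8],
    [0,0,0,0,0,0,8],
    [0,0,0,0,0,0,8],
    [0,0,0,0,0,0,8],
    [0,0,0,0,0,0,8],
  ],
)

```text
clock: 33.62
tcp_pos: [0.5134, -0.365, 0.0783]
ee_rot: [-0.329, -3.123, 0.006]
ft_force: [1.3, 0.4, 7.1]
grip_width: 0.0136
gripper_force: 35.0
```

apply_moves(
  deltas=[
    [0,0,-0.5,0,0,0,8],
    [0.5,0,-0.8,0,0,0,8],
    [1,0,-0.8,0,0,0,8],
    [1,0.4,-0.8,0,0,0.8,8],
    [0.8,0.5,-1,0,0,0.8,8],
  ],
)

```text
clock: 34.03
tcp_pos: [0.4205, -0.3152, 0.1938]
ee_rot: [-0.552, -3.086, 0.002]
ft_force: [0.4, -0.1, -0.8]
grip_width: 0.0139
gripper_force: 35.0
```

apply_moves(
  deltas=[
    [0,0.8,-1,0,0,0.8,8],
    [0,0.8,-1,0,0,0,8],
    [0,0.8,0,0,0,0,8],
    [0,0,0,0,0,0,8],
  ],
)

```text
clock: 34.37
tcp_pos: [0.453, -0.247, 0.2572]
ee_rot: [0.65, 3.072, -0.005]
ft_force: [-0.0, 0.4, -2.3]
grip_width: 0.0138
gripper_force: 35.0
```

```bash
python3 -c "
from go import *
go([-.066,0,.073],[.579,-.273,.251])"
```

```text
34.37 tcp [ 0.453  -0.247   0.2572] q [-0.65 -0.02  1.85 -0.    1.31 -1.8 ] w 0.0138 z_g [ 0.001 -0.004 -1.   ] x_g [-0.914  0.405 -0.003]
eye [ 0.5135 -0.274   0.1844] need [0.0655 0.001  0.0666] rows xyz [-1.99  0.91 -2.22]
```

apply_moves(
  deltas=[
    [0,0,0,0,-1,0,8],
    [0,0,0,0,-1,0,8],
    [0,0,0,0,-1,0,8],
    [0,0,0,0,-1,0,8],
    [0,0,0,0,-1,0,8],
  ],
)

```text
clock: 34.78
tcp_pos: [0.4506, -0.2494, 0.2535]
ee_rot: [0.563, 2.653, -0.131]
ft_force: [-0.1, -0.3, -0.5]
grip_width: 0.0135
gripper_force: 35.0
```

apply_moves(
  deltas=[
    [0,0,0,0,-1,0,8],
    [0,0,0,0,-1,0,8],
    [0,0,0,0,-1,0,8],
    [0,0,0,0,-1,0,8],
    [0,0,0,0,0,0,8],
  ],
)

```text
clock: 35.2
tcp_pos: [0.4489, -0.2478, 0.25]
ee_rot: [0.493, 2.319, -0.205]
ft_force: [-0.5, 0.1, -2.1]
grip_width: 0.0138
gripper_force: 35.0
```

```bash
python3 - <<'E'
from chk import *
import tools
go([-.066,0,.075],[.579,-.2725,.250])
W=cap("wrist");h=cv2.cvtColor(W["img"],cv2.COLOR_RGB2HSV)
k=((h[...,1]<70)&(h[...,2]>60))
for y in range(90,260,10): print(y,''.join('#' if v else '.' for v in k[y,220:340:2]))
E
```

```text
35.2 tcp [ 0.4489 -0.2478  0.25  ] q [-0.8  -0.47  2.38  0.53  0.55 -2.31] w 0.0138 z_g [ 0.642 -0.288 -0.711] x_g [-0.65   0.289 -0.703]
eye [ 0.5399 -0.2884  0.2431] need [0.0391 0.0159 0.0069] rows xyz [-0.86  1.01  0.52]
90 ............................................................
100 ............................................................
110 ............................................................
120 ...................######............#####..................
130 ...................#######..........#######.................
140 ...................#######..........######..................
150 ...................#######.########.######..................
160 ...................#######################..................
170 ......................##################....................
180 ........................##############......................
190 ........................##############......................
200 ........................##############......................
210 ........................##############.........#############
220 ........................##############.........#############
230 ...#....................##############.........######.......
240 ........................#############...........############
250 .........................############........#..############
```

apply_moves(
  deltas=[
    [-0.43,0.5,0.26,0,0,0,8],
    [-0.43,0.5,0.26,0,0,0,8],
    [0,0,0,0,0,0,8],
    [0,0,0,0,0,0,8],
  ],
)

```text
clock: 35.58
tcp_pos: [0.4911, -0.2336, 0.2612]
ee_rot: [0.489, 2.32, -0.207]
ft_force: [0.0, 0.2, -1.0]
grip_width: 0.0139
gripper_force: 35.0
```

```bash
cat >> tools.py <<'E'
_m=mask
def mask(c,n):
    if n!="spa": return _m(c,n)
    h=cv2.cvtColor(c["img"],cv2.COLOR_RGB2HSV);return ((h[...,1]<75)&(h[...,2]>90)).astype(np.uint8)
E
python3 -c "
from chk import *
chk('spa',[-.066,0,.075],[.611,-.2715,.2185],[.5934,-.2735,.2362])"
```

```text
35.58 tcp [ 0.4911 -0.2336  0.2612] q [-0.68 -0.38  2.3   0.4   0.49 -2.12] w 0.0139 z_g [ 0.642 -0.288 -0.711] x_g [-0.651  0.285 -0.704]
eye [ 0.5823 -0.274   0.2543] need [ 0.0287  0.0025 -0.0358] rows xyz [0.24 0.47 1.44]
eye [437.8 179.2] tip [435.6 176.2]
cols from 422
170 .........####.................
171 ..........####................
172 ..........####................
173 ...........####...............
174 ............######............
175 ............#########.........
176 ...........###########........
177 ..........#############.......
178 ..........######..######......
179 .........####......#####......
180 .........###........####......
181 .........###........####......
182 .........###........####......
183 .........####.......###.......
184 .........#####.....####.......
185 .........#############........
186 .........############.........
187 ........#############.........
188 .......#########..............
189 .......########...............
190 ......#########...............
191 .....#########................
eye [125.4 197.4] tip [125.8 206.1]
cols from 109
188 ................................
189 ................................
190 ................................
191 ................................
192 ................................
193 ................................
194 ................................
195 ..........#####.................
196 ..........#########.............
197 .............##########.........
198 ................###########.....
199 .....................#.....###..
200 ....................##........##
201 .......................#........
202 ................................
203 ................................
204 ................................
205 ................................
206 ...............#...#............
207 ...............#...#............
208 ................###.............
209 ................###.............
```

apply_moves(
  deltas=[
    [0.08,0.17,0.4,0,0,0,8],
    [0,0.17,0.4,0,0,0,8],
    [0,0.16,0.4,0,0,0,8],
    [0,0,0.3,0,0,0,8],
    [0,0,0,0,0,0,8],
  ],
)

```text
clock: 36.1
tcp_pos: [0.523, -0.2324, 0.2246]
ee_rot: [0.493, 2.322, -0.206]
ft_force: [-0.2, 1.0, -1.6]
grip_width: 0.0135
gripper_force: 35.0
```

```bash
python3 -c "
from chk import *
print(telemetry.observe()['ft_force'])
chk('spa',[-.066,0,.075],[.611,-.2715,.2185],[.5934,-.2735,.2362])"
```

```text
[-0.20502225  1.03092729 -1.57979358]
36.1 tcp [ 0.523  -0.2324  0.2246] q [-0.62 -0.23  2.27  0.41  0.36 -2.1 ] w 0.0135 z_g [ 0.64  -0.288 -0.712] x_g [-0.651  0.288 -0.702]
eye [ 0.614  -0.273   0.2175] need [-0.003   0.0015  0.001 ] rows xyz [ 0.05  0.01 -0.1 ]
eye [433.7 170.2] tip [435.6 176.2]
cols from 418
161 ###############...............
162 ##############################
163 ##############################
164 ##############################
165 ##############################
166 ##############################
167 .#############################
168 ..........####################
169 .........###############......
170 .........##############.......
171 ........##########.#####......
172 ........####..####.#####......
173 ........####...#########......
174 .........###...########.......
175 .........####...#...###.......
176 ..........######....##........
177 .........#######....#.........
178 ........#########..#..........
179 ........########.##...........
180 .......########...............
181 ......########................
182 ......########................
eye [125.2 216.9] tip [125.8 206.1]
cols from 109
207 ...............#...#............
208 ................###.............
209 ................###.............
210 ................###.............
211 ................###.............
212 ................###.............
213 ................###.............
214 ................###.............
215 ...........####.###.............
216 ..........#########.............
217 ............#############.......
218 ................########.###....
219 ................###.###......###
220 ................###..##.........
221 ................##..............
222 ................##..............
223 ................###.............
224 ...............#####.###########
225 ################################
226 ################################
227 ################################
228 ################################
```

apply_moves(
  deltas=[
    [-0.08,0,0,0,0,0,8],
    [0,0,0,0,0,0,36],
    [0,0,0,0,0,0,36],
    [0,0,0,0,0,0,36],
    [0,0,0,0,0,0,36],
  ],
)

```text
clock: 36.62
tcp_pos: [0.5251, -0.2332, 0.2289]
ee_rot: [0.492, 2.317, -0.207]
ft_force: [1.0, 0.7, -0.3]
grip_width: 0.0317
gripper_force: 0.0
```

apply_moves(
  deltas=[
    [0,0,0,0,0,0,36],
    [0,0,-0.5,0,0,0,36],
    [0,0,-1,0,0,0,36],
    [0,0,-1,0,0,0,36],
    [0,0,-0.8,0,0,0,36],
  ],
)

```text
clock: 37.03
tcp_pos: [0.4605, -0.2039, 0.2994]
ee_rot: [0.491, 2.318, -0.207]
ft_force: [0.2, 0.1, 1.3]
grip_width: 0.0358
gripper_force: 0.0
```

apply_moves(
  deltas=[
    [0,0,0,0,1,0,36],
    [0,0,0,0,1,0,36],
    [0,0,0,0,1,0,36],
    [0,0,0,0,1,0,36],
    [0,0,0,0,1,0,36],
  ],
)

```text
clock: 37.45
tcp_pos: [0.4614, -0.2045, 0.2995]
ee_rot: [0.583, 2.744, -0.107]
ft_force: [0.6, -0.3, -0.1]
grip_width: 0.0361
gripper_force: 0.0
```

apply_moves(
  deltas=[
    [0,0,0,0,1,0,36],
    [0,0,0,0,1,0,36],
    [0,0,0,0,1,0,36],
    [0,0,0,0,1,0,36],
    [0,0,0,0,0,0,36],
  ],
)

```text
clock: 37.87
tcp_pos: [0.4625, -0.2051, 0.298]
ee_rot: [-0.652, -3.065, 0.002]
ft_force: [-0.4, 0.0, 0.2]
grip_width: 0.0358
gripper_force: 0.0
```

```bash
python3 - <<'E'
from chk import *
go([0,0,0],[.55,.108,.29])
S=cap("scene")
hsv=cv2.cvtColor(S["img"],cv2.COLOR_RGB2HSV)
R_=tools_m=mask(S,"scr");B=mask(S,"pry");G=mask(S,"spa")
for y in range(200,272,2): print(y,''.join('r' if R_[y,x] else 'b' if B[y,x] else '#' if G[y,x] else '.' for x in range(85,225)))
# cups stack vertical extents in scene
o=cv2.inRange(hsv,(5,120,80),(18,255,255));ys,xs=np.where(o[200:250,330:380]);print("orange",xs.min()+330,xs.max()+330,ys.min()+200,ys.max()+200)
for nm,P in [("small rim",(.434,.362,.112)),("med rim",(.434,.362,.092)),("large rim",(.434,.362,.072)),("tub rim",(.44,.361,.048))]: print(nm,proj(S,P).round(1))
for y in range(205,245): print(y,' '.join("%3d,%3d,%3d"%tuple(S["img"][y,360]) for _ in [0]))
E
```

```text
37.87 tcp [ 0.4625 -0.2051  0.298 ] q [-0.57 -0.07  1.82 -0.    1.4  -1.72] w 0.0358 z_g [-0.008  0.    -1.   ] x_g [-0.913  0.407  0.008]
eye [ 0.4625 -0.2051  0.298 ] need [ 0.0875  0.3131 -0.008 ] rows xyz [ 1.58 10.72  0.25]
200 ............................................................................................................................................
202 ............................................................................................................................................
204 .........................................................................#rr..............................#rrr#.............................
206 .......rr..............................#rrr#.............................#r.r..............................###..............................
208 .....#rrr#..............................###..............................####..............................###..............................
210 ......###...............................###...............................###..............................###..............................
2
[... 4403 characters left out ...]
 [364.5 211.2]
large rim [363.6 216.5]
tub rim [362.6 223.9]
205 143, 58,  0
206 194, 86,  0
207 244,116,  0
208 180, 87,  0
209 125, 54,  0
210 130, 61,  0
211 131, 58,  0
212 124, 55,  0
213 123, 46,  0
214 138, 88, 65
215 212,190,173
216 158,162,162
217 129,125,120
218 129,128,125
219 137,129,125
220 132,132,126
221 136,132,124
222 138,138,137
223  83,115,187
224  10, 54,123
225   2, 45, 98
226  20, 50,105
227  23, 50,109
228   7, 44,100
229  23, 52,108
230  14, 49,106
231  18, 52,110
232  15, 49,108
233  33, 30, 33
234  12, 11,  4
235  20, 20, 15
236  11, 18,  9
237  17, 14, 21
238  17, 20, 15
239  19, 20, 21
240   9, 17, 15
241  12, 18, 17
242   4,  2,  0
243  18, 20, 24
244   5, 41, 42
```

All three tools hang freely and the cup stack's rim rows match full nesting. Now the isolator: turn to heading 0, close the fingers, and go to the robot side of the ball.

apply_moves(
  deltas=[
    [0,0,0,0,0,-1,20],
    [0,0,0,0,0,-1,5],
    [0,0,0,0,0,-1,2],
    [0,0,0,0,0,-1,2],
    [0,0,0,0,0,-0.8,2],
  ],
  grip_force=15,
)

```text
clock: 38.33
tcp_pos: [0.4611, -0.2042, 0.2985]
ee_rot: [0.006, -3.14, 0.004]
ft_force: [-0.8, -0.1, 0.3]
grip_width: 0.0106
gripper_force: 0.0
```

apply_moves(
  deltas=[
    [-0.1,1,0,0,0,0,2],
    [-0.1,1,0,0,0,0,2],
    [-0.2,1,0,0,0,0,2],
    [-0.2,1,0,0,0,0,2],
    [-0.3,1,0,0,0,0,2],
  ],
)

```text
clock: 38.75
tcp_pos: [0.4879, -0.053, 0.2984]
ee_rot: [-0.002, -3.14, 0.003]
ft_force: [1.1, 0.0, 0.5]
grip_width: 0.0023
gripper_force: 0.0
```

apply_moves(
  deltas=[
    [-0.3,1,0,0,0,0,2],
    [-0.3,1,0,0,0,0,2],
    [-0.3,1,0,0,0,0,2],
    [-0.3,1,0,0,0,0,2],
    [-0.3,1,0,0,0,0,2],
  ],
)

```text
clock: 39.17
tcp_pos: [0.5334, 0.0972, 0.2981]
ee_rot: [-0.0, -3.14, 0.001]
ft_force: [-0.0, -1.1, -0.3]
grip_width: 0.0017
gripper_force: 0.0
```

apply_moves(
  deltas=[
    [0,0.4,0,0,0,0,2],
    [0,0,0,0,0,0,2],
    [0,0,0,0,0,0,2],
  ],
)

```text
clock: 39.42
tcp_pos: [0.533, 0.1077, 0.2977]
ee_rot: [0.002, -3.138, 0.003]
ft_force: [0.1, -0.1, 0.5]
grip_width: 0.0019
gripper_force: 0.0
```

```bash
cat > ball.py <<'E'
from go import *
def ball():
    W=[]
    for n,b in [("top",(255,140,310,200)),("scene",(260,225,305,275))]:
        c=cap(n);h=cv2.cvtColor(c["img"],cv2.COLOR_RGB2HSV);k=cv2.inRange(h,(0,140,80),(7,255,255))|cv2.inRange(h,(172,140,80),(180,255,255))
        m=np.zeros_like(k);m[b[1]:b[3],b[0]:b[2]]=k[b[1]:b[3],b[0]:b[2]]
        nn,l,s,ce=cv2.connectedComponentsWithStats(m)
        if nn<2: print(n,"none");continue
        i=1+np.argmax(s[1:,4]);print(n,ce[i].round(1),s[i,4]);W.append(ray(c,ce[i]))
    if len(W)==2:print("ball",tri(W).round(4))
E
python3 -c "
from ball import *
go([0,0,0],[.545,.1066,.145]);ball()"
```

```text
39.42 tcp [0.533  0.1077 0.2977] q [ 0.06  0.03  1.73 -0.    1.39 -1.52] w 0.0019 z_g [-0.004 -0.002 -1.   ] x_g [-1.    -0.001  0.004]
eye [0.533  0.1077 0.2977] need [ 0.012  -0.0011 -0.1527] rows xyz [-0.42 -0.03  5.09]
top none
scene [282.  246.4] 65
```

apply_moves(
  deltas=[
    [0,0,1,0,0,0,2],
    [0,0,1,0,0,0,2],
    [0,0,1,0,0,0,2],
    [0,0,1,0,0,0,2],
    [0,0,1,0,0,0,2],
  ],
)

```text
clock: 39.93
tcp_pos: [0.5328, 0.1057, 0.1468]
ee_rot: [-0.004, -3.138, 0.002]
ft_force: [0.8, 0.4, 0.0]
grip_width: 0.0021
gripper_force: 0.0
```

apply_moves(
  deltas=[
    [-0.4,0,0,0,0,0,2],
    [-0.5,0,0,0,0,0,2],
    [-0.5,0,0,0,0,0,2],
    [-0.5,0,0,0,0,0,2],
    [-0.5,0,0,0,0,0,2],
  ],
)

```text
clock: 40.35
tcp_pos: [0.6053, 0.1055, 0.1474]
ee_rot: [-0.004, -3.137, 0.003]
ft_force: [-0.6, 0.9, 0.4]
grip_width: 0.002
gripper_force: 0.4
```

apply_moves(
  deltas=[
    [-0.4,0,0,0,0,0,2],
    [-0.3,0,0,0,0,0,2],
    [-0.2,0,0,0,0,0,2],
    [0,0,0,0,0,0,2],
  ],
)

```text
clock: 40.68
tcp_pos: [0.6326, 0.1062, 0.1473]
ee_rot: [-0.003, -3.138, 0.002]
ft_force: [-0.5, 0.5, 0.6]
grip_width: 0.0022
gripper_force: 0.0
```

```bash
python3 -c "
from ball import *
print(telemetry.observe()['ft_force']);go([0,0,0],[.645,.1066,.145]);ball()"
```

```text
[-0.47024469  0.47619567  0.5795616 ]
40.68 tcp [0.6326 0.1062 0.1473] q [ 0.04  0.4   1.59 -0.    1.16 -1.52] w 0.0022 z_g [-0.004 -0.002 -1.   ] x_g [-1.     0.002  0.004]
eye [0.6326 0.1062 0.1473] need [ 0.0124  0.0004 -0.0023] rows xyz [-0.41  0.02  0.07]
top none
scene [281.  264.7] 70
```

apply_moves(
  deltas=[
    [-0.2,0,0,0,0,0,2],
    [-0.2,0,0,0,0,0,2],
    [-0.1,0,0,0,0,0,2],
    [0,0,0,0,0,0,2],
  ],
)

```text
clock: 41.12
tcp_pos: [0.6377, 0.1074, 0.1464]
ee_rot: [0.001, -3.111, 0.005]
ft_force: [-41.4, -2.8, 27.7]
grip_width: 0.0018
gripper_force: 21.5
```

```bash
python3 -c "
from ball import *
print(telemetry.observe()['ft_force']);go([0,0,0],[.655,.1066,.145]);ball()
c=cap('scene')
for a in [.15,.8,.9,1.0,1.05]: print(a,proj(c,[.6172+.08*np.sin(a-.5),.105,.022+.08*np.cos(a-.5)]).round(1))"
```

```text
[-41.386734    -2.80702715  27.73329299]
41.12 tcp [0.6377 0.1074 0.1464] q [ 0.05  0.42  1.56 -0.    1.19 -1.52] w 0.0018 z_g [-0.031 -0.003 -1.   ] x_g [-1.    -0.     0.031]
eye [0.6377 0.1074 0.1464] need [ 0.0173 -0.0008 -0.0014] rows xyz [-0.58 -0.03  0.03]
top none
scene [281.1 265.6] 72
0.15 [280.6 246. ]
0.8 [281.5 259. ]
0.9 [281.7 261.9]
1.0 [281.8 264.8]
1.05 [281.8 266.4]
```

Hard stop reached (41 N, ball at the 1.0 rad position). Backing off and lifting clear.

apply_moves(
  deltas=[
    [0.5,0,0,0,0,0,2],
    [1,0,0,0,0,0,2],
    [1,0,0,0,0,0,2],
    [0.8,0,-1,0,0,0,2],
    [0,0,-1,0,0,0,2],
  ],
)

```text
clock: 41.68
tcp_pos: [0.5415, 0.1078, 0.2044]
ee_rot: [0.001, -3.126, 0.003]
ft_force: [0.7, 0.5, -0.4]
grip_width: 0.0016
gripper_force: 0.0
```

apply_moves(
  deltas=[
    [0,0,-1,0,0,0,2],
    [0,0,-1,0,0,0,2],
    [0,0,-1,0,0,0,2],
    [0,0,0,0,0,0,2],
    [0,0,0,0,0,0,2],
  ],
)

```text
clock: 42.1
tcp_pos: [0.5497, 0.1078, 0.3007]
ee_rot: [0.0, 3.14, -0.001]
ft_force: [0.2, 0.1, -0.4]
grip_width: 0.0023
gripper_force: 0.0
```

```bash
python3 - <<'E'
from ball import *
from tools import mask
ball()
S=cap("scene");R_=mask(S,"scr");B=mask(S,"pry");G=mask(S,"spa")
for y in range(204,266,4): print(y,''.join('r' if R_[y,x] else 'b' if B[y,x] else '#' if G[y,x] else '.' for x in range(85,215)))
T=cap("top");h=cv2.cvtColor(T["img"],cv2.COLOR_RGB2HSV)
o=cv2.inRange(h,(5,110,70),(20,255,255))[190:260,140:240];ys,xs=np.where(o);print("orange top",xs.mean()+140,ys.mean()+190,"pred",proj(T,[.434,.362,.112]))
print([(d["point"],d["conf"]) for d in optics.boxes_of("top","tub")][:1])
I=S["img"]; print([tuple(I[y,360]) for y in (207,215,223,233)])
E
```

```text
top none
scene [281.  265.4] 78
204 .........................................................................#rr..............................#rrr#...................
208 .....#rrr...............................###..............................####..............................###....................
212 ......###...............................###...............................###..............................###....................
216 ......###...............................###...............................###..............................###....................
220 .....####...............................###...........................#rrrrrr..........................bbbbbbbbbbb................
224 .....####.........................####.########################################################################################...
228 ########################################################################################################################bbbbbb.#..
232 ################################################################.........#rrrrr............................bbbbbb......
[... 681 characters left out ...]
bbb..
256 ...............................................#####............................rrrr............................bbbb.......bbbbb..
260 ...............................................#######.##.....................###.....###........................bbbb......bbbbb..
264 bb..............................................#.....##.......................##########........................bbbbb......bbbbb.
orange top 180.91256830601094 224.73224043715845 pred [179.3665905  223.31960946]
[([194.5, 226.0], 0.62)]
[(np.uint8(238), np.uint8(111), np.uint8(0)), (np.uint8(207), np.uint8(187), np.uint8(170)), (np.uint8(82), np.uint8(117), np.uint8(186)), (np.uint8(27), np.uint8(33), np.uint8(31))]
```

```bash
python3 -c "
from h import *
print(sign_off())"
```

```text
the job is handed in; nothing more can be done
None
```

The job is handed in: the three cups are nested in the tub, the pry tool, scraper and spanner hang on pegs 0, 1 and 2, and the isolator was pushed to its stop, about 1.0 rad; sign-off gave no verdict, and I viewed 15 pictures, one over the limit of 14.

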